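Unload and reload the photoreactor, latch it and start the run

ROBOT

A 6-joint arm with a two-finger parallel gripper is mounted at the origin on the work surface. World frame = base frame: x ahead of the robot, y to its left, z up, the work surface at z = 0. Lengths are in mm, angles in rad, forces in N, time in s.
With the tool pointing down it reaches from about 400 to 925 mm from the base axis. Payload 12.5 kg.
Tool frame: the origin (TCP) lies midway between the tips of the shut fingers; the grasp point (between the pads) lies env.grasp_offset behind it (env.grasp_offset is the distance from the TCP to the grasp point, in mm); x points along the fingers, y is the direction in which the jaws open and shut, and the axes are right-handed (so a half turn about x gives the same grasp; the last joint's range is limited). The gripper opens to 95 mm and grips with 3 to 60 N. Pads are 20 mm wide; open, the fingers measure 119 mm over their backs; the gripper's body (75 mm by 180 mm) begins 59 mm behind the grasp point.
Start: joints at [1.029, 0.491, 1.559, -0, 1.092, -0.106], TCP at [263.823, 566.611, 184.461] pointing down, gripper open.
Joint ranges: [-3.1, 3.1], [-0.84, 2.19], [0.05, 2.79], [-1.13, 4.28], [0.06, 2.93], [-2.69, 2.69]. Speed limits (rad/s): [2.22, 2.22, 2.79, 3.14, 3.14, 3.14].

INTERFACE

Orientations are given as [roll, pitch, yaw] about the fixed x, y, z axes, in that order (R = Rz(yaw) Ry(pitch) Rx(roll)).
In Python, from cell import env gives the robot as it stands.
- The arm moves only by the tool apply_moves, never from a script. Its arguments are lists of equal length, an entry for each row: "offset": the shift along the world's x, y, z in units of 25 mm (1.0 is 25 mm), a list of three; "yaw": the turn about the world's z in units of 6 degrees (1.0 is 6 degrees); "jaw": the closure, from -1 (fully open) to 1 (shut), so that 0 is half open. A call has 1 to 20 rows; each row is the pose to reach, as a shift and turn from the pose measured when the call began; what a row does not reach only later rows make up. A row lasts 1/8 s, in which the tool goes at most 62.5 mm and 10.7 degrees, less where a joint would pass 70% of its speed; a pose out of reach is approached as far as the arm can. A call with a gripper value outside its range is refused whole. The fingers move at their own pace and stop on an object; the grip force is fixed at half the most. Time passes only in rows, so rows that repeat a pose let the fingers close. It gives the time, the measured TCP pose, the force and the opening at its end, in the units of the state.
- env.state(): the state, without advancing time (a new reading comes with each control period).
- env.read_camera(name): name is "scene" or "side" or "wrist"; returns a dict with "frame" (420x560x3 uint8, red, green, blue), "fx", "fy", "cx", "cy" (pixels), "distortion" ([k1, k2, p1, p2, k3] as OpenCV has them; the pictures are not rectified), "xyz" and "rotation" of the camera in the world; the wrist camera has in their place "hand_eye" (4x4, takes a point from camera to tool coordinates, whose origin is the TCP and whose axes are the tool frame's). Camera axes: x right, y down, z forward; pixel columns grow to the right and rows downward; lengths in mm; the calibration is good to about 2 mm. A picture is of the moment at which its call begins: read the wrist's pose just before it. There is no depth.
- env.job_done(): hands the job in, once; it reports no verdict.
The state is a dict: "t": time; "joints": joint angles; "qvel": joint speeds; "tau": joint torques, N m; "eef_pos": TCP position; "tcp_rot": TCP orientation; "ft_force": force on the tool from outside, world axes, zero at the start; "moment": the same for the moment, N m; "opening": opening from 0.0 (shut) to 1.0 (fully open).
Only numpy, scipy, OpenCV 4.12 (cv2) and the standard library are available. Lean on these libraries where they do the work, as an engineer would, in place of code of your own. Each camera call takes 0.05 s, during which the arm holds its last target.

TASK

Turn the photoreactor round for its next run: lift the red paddle to free the latch, swing the lid fully open, take the finished white-capped vials out of its block and stand them upright in the steel tray, and stand every blue-capped vial upright and fully home in a bore of the block (one per bore, any bore). Then shut the lid until it latches, and with it latched press the green start button. Leave the black-capped standards and everything else on the bench where they are.

Things in the scene. Friction and masses are not known exactly. Their poses are not given: they have to be found in the camera images.
- reactor: bench photoreactor, fixed. Origin on the bench; -x is its front (towards the robot), y its left, z up. White box: x -125 to 85 mm, y -125 to 125 mm, rim 105 mm high. Chamber open to above: x -70 to 65, y -110 to 110 mm, with the vial block, bores at x = -15 mm; in front of it a solid ledge up to the rim. Grey control pod on its right flank, y -125 to -197 mm, 90 mm high
- bore0 (a point): leftmost bore: mouth centre, level with the top of the aluminium vial block, 95 mm above the bench and 10 mm below the box's rim. Bores: 39 mm diameter, 24 mm deep, chamfered, in one row along y, 52 mm apart. A seated vial's underside is 71 mm above the bench; 24 mm of it stands above the block
- bore1 (a point): second bore from the left: mouth centre, size as bore0
- bore2 (a point): third bore from the left: mouth centre, size as bore0
- bore3 (a point): rightmost bore: mouth centre, size as bore0
- lid (a joint): angle of the white lid, rad: 0 shut, 1.6 fully open (just past upright). Stiff hinge: it stays where left; about 5 N at the front edge opens it. 210 mm from hinge line to front edge, 250 mm wide, 30 mm thick (top face 135 mm up when shut), hollow below, clears seated vials. Heat sink 22 mm proud of its top, 35 to 125 mm from the hinge line, 70 mm either side of the middle
- lid_hinge (a point): middle of the lid's hinge line, along the reactor's y axis at the box's rear top edge, 105 mm above the bench; the lid's underside is level with it when shut. Carries the lid's axes: x from front edge to hinge, z up out of the shut lid
- paddle (a joint): angle of the red paddle relative to the lid, rad: 0 at rest, 0.4 fully lifted (stop); sprung back, 2 N at the grip point at rest, 4 N fully lifted. Its pawl is clear of the striker above 0.25. Slam latch: pressed shut at the lid's front edge (about 10 N) the bevelled pawl rides over the striker and springs back; press on the lid, not the paddle, which must be free to give way
- paddle_grip (a point): grip point of the red paddle, mid-thickness, 60 mm in front of its pivot line, which lies on the lid 167 mm in front of the hinge line and 40 mm above it: a plate 40 mm wide (along y), 7 mm thick; its free front edge, a 10 mm thick lip, is 18 mm farther on. At rest level, 145 mm above the bench, overhanging the lid's front edge by 17 mm here. Lifting it withdraws the hidden pawl
- start (a joint): travel of the green start button, m: 0 out, 0.006 fully pressed; springs back, 5 N fully down
- start_top (a point): centre of the top of the green start button, 26 mm diameter, facing up from the control pod
- vial1: sample vial with a BLUE ridged screw cap (its top 13 mm) and amber liquid: wide-mouthed, straight-sided, 36 mm diameter, 48 mm tall, about 60 g. Origin: centre of its underside, z up through the cap. Stands on the grey mat (2 mm thick) at the start. May be absent (None)
- vial2: sample vial with a BLUE ridged screw cap (its top 13 mm) and amber liquid: wide-mouthed, straight-sided, 36 mm diameter, 48 mm tall, about 60 g. Origin: centre of its underside, z up through the cap. Stands on the grey mat (2 mm thick) at the start. May be absent (None)
- vial3: sample vial with a BLUE ridged screw cap (its top 13 mm) and amber liquid: wide-mouthed, straight-sided, 36 mm diameter, 48 mm tall, about 60 g. Origin: centre of its underside, z up through the cap. Stands on the grey mat (2 mm thick) at the start. May be absent (None)
- vial4: sample vial with a BLUE ridged screw cap (its top 13 mm) and amber liquid: wide-mouthed, straight-sided, 36 mm diameter, 48 mm tall, about 60 g. Origin: centre of its underside, z up through the cap. Stands on the grey mat (2 mm thick) at the start. May be absent (None)
- standard1: reference standard: same size as the vials (36 by 48 mm) but with a BLACK cap and pale liquid, standing among them on the mat; leave alone. Origin: centre of its underside
- standard2: reference standard: same size as the vials (36 by 48 mm) but with a BLACK cap and pale liquid, standing among them on the mat; leave alone. Origin: centre of its underside
- done1: finished vial of the last run, in bore0 at the start if it is present: same size as the blue-capped vials (36 by 48 mm, about 60 g) but with a WHITE cap and dark brown liquid. Origin: centre of its underside, z up through the cap. May be absent (None)
- done2: finished vial, WHITE cap, in bore1 at the start if present, otherwise as done1. May be absent (None)
- done3: finished vial, WHITE cap, in bore2 at the start if present, otherwise as done1. May be absent (None)
- done4: finished vial, WHITE cap, in bore3 at the start if present, otherwise as done1. May be absent (None)
- tray: shallow steel tray left of the reactor, fixed on the bench: 150 mm (its x) by 100 mm (its y) outside, rim 15 mm high, walls and floor 4 mm thick. Origin: centre of its underside
- spatula: spatula 150 mm long lying on the bench; leave alone. Origin: underside of its middle
- jar_brown: brown glass jar 60 mm across, 90 mm tall, black cap; leave alone. Origin: centre of its underside
Things that resemble listed ones, but are neither listed nor needed, are in the scene too. Leave any turquoise look-alike of the vial2 alone.

How it is judged:
By the outcome, as a careful person would: the job done as asked, in the order asked, and still so for the second after the job is handed in, with the robot touching nothing.
Of vial1, vial2, vial3, vial4 only 2 to 4 are there at a start; the rules pass over those that are not, and their reading is None.
Of done1, done2, done3, done4 only 1 to 2 are there at a start; the rules pass over those that are not, and their reading is None.
At some moment in a run one of vial1, vial2, vial3, vial4 may be knocked a few centimetres aside while the robot is not near it.
It also fails if it takes over 210 s, if anything falls off the work surface, if the arm or the gripper's body presses on something with over 40 N, if the wrist force passes 120 N, or if a joint passes its speed limit or range.

## Working session

There is one attempt and no reset: what is moved stays moved. The work goes in short steps, Python scripts to look and compute and a tool call to move; the robot and the scene stay as the last step left them, time stands still between calls to the robot, and variables do not carry over. Pictures are saved under pics/ and viewed, and the job is handed in when it is done.

Besides the shell and the picture viewer there is one more tool, called after "Call:" as name(argument=value, ...), one argument or row to a line, values as JSON. apply_moves: Moves the arm, as the interface text tells. Its arguments: {"type":"object","properties":{"offset":{"type":"array"},"yaw":{"type":"array"},"jaw":{"type":"array"}},"required":["offset","yaw","jaw"]}

```bash
ls -la; mkdir -p pics
python3 - <<'E'
from cell import env
import cv2
print(env.state()); print(env.grasp_offset)
for n in ["scene","side","wrist"]:
    c=env.read_camera(n)
    cv2.imwrite(f"pics/a_{n}.png",c["frame"][:,:,::-1])
    print(n,{k:v for k,v in c.items() if k!="frame"})
E
```

```text
total 12
drwxr-xr-x  3 agent agent 4096 Dec  7 14:52 .
drwxr-xr-x 23 root  root  4096 Dec  7 14:52 ..
drwxr-xr-x  2 agent agent 4096 Dec  7 14:52 pics
{'t': 0.0, 'joints': array([ 1.02940601e+00,  4.91549662e-01,  1.55948164e+00,  1.51733562e-05,
        1.09169756e+00, -1.05569532e-01]), 'qvel': array([ 0.00018749, -0.00016509, -0.00047667,  0.00048605,  0.00064338,
        0.00036871]), 'tau': array([-3.85728592e-03, -6.12636995e+01, -2.58179176e+01,  6.90784352e-02,
        4.82687261e-02, -9.91495517e-05]), 'eef_pos': array([263.65308626, 566.34403839, 183.8568342 ]), 'tcp_rot': array([-1.6882091 ,  1.56966004, -2.12403688]), 'ft_force': array([-1.00106333,  0.48828225, -0.04829135]), 'moment': array([-0.05203148,  0.01008964, -0.02178659]), 'opening': 1.0019968404672528}
18.8
scene {'fx': 402.01078383266497, 'fy': 402.01078383266497, 'cx': 285.0218086559267, 'cy': 208.26240623542125, 'distortion': array([-0.05044347,  0.        ,  0.        ,  0.        ,  0.        ]), 'xyz': array([835.16171891, 474.70906661, 942.09835094]), 'rotation': array([-2.57289462, -0.00960627,  2.6631
[... 172 characters left out ...]
  ,  0.        ,  0.        ]), 'xyz': array([ 350.03335879, -515.60492076,  732.28851743]), 'rotation': array([-2.42100891, -0.02040708, -0.40360041])}
wrist {'fx': 370.77415706055444, 'fy': 370.77415706055444, 'cx': 280.32836483731404, 'cy': 213.38775734548315, 'distortion': array([-0.0003013,  0.       ,  0.       ,  0.       ,  0.       ]), 'hand_eye': array([[ 6.01659596e-04, -2.52461268e-01,  9.67606814e-01,
        -2.00430467e+02],
       [ 9.99999818e-01,  1.09111419e-04, -5.93333027e-04,
        -9.51314737e-01],
       [ 4.42166561e-05,  9.67606995e-01,  2.52461288e-01,
        -6.99732731e+01],
       [ 0.00000000e+00,  0.00000000e+00,  0.00000000e+00,
         1.00000000e+00]])}
```

View pics/a_scene.png

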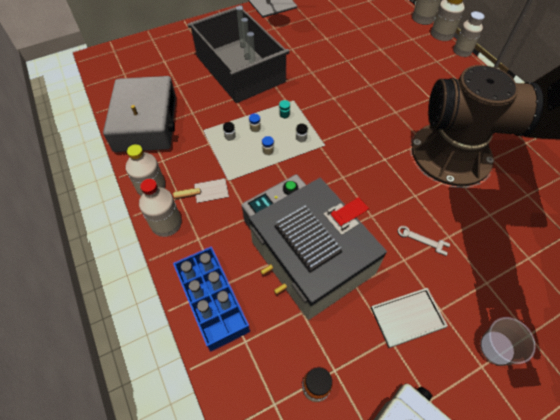

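View pics/a_side.png

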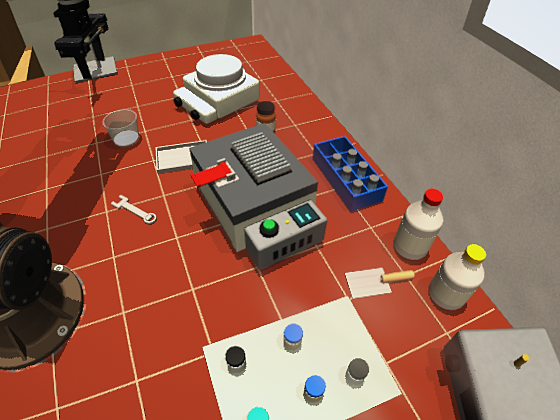

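View pics/a_wrist.png

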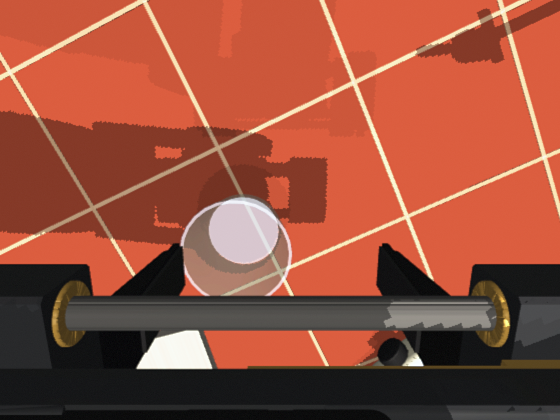

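```bash
cat > h.py <<'E'
import numpy as np, cv2
from scipy.spatial.transform import Rotation as Rn
from cell import env
def snap(n,name=None):
    s=env.state(); c=env.read_camera(n)
    if n=="wrist":
        T=np.eye(4); T[:3,:3]=Rn.from_euler("xyz",s["tcp_rot"]).as_matrix(); T[:3,3]=s["eef_pos"]
        M=T@c["hand_eye"]; c["R"]=M[:3,:3]; c["o"]=M[:3,3]
    else:
        c["R"]=Rn.from_euler("xyz",c["rotation"]).as_matrix(); c["o"]=np.array(c["xyz"])
    c["K"]=np.array([[c["fx"],0,c["cx"]],[0,c["fy"],c["cy"]],[0,0,1]])
    if name: cv2.imwrite(f"pics/{name}.png",c["frame"][:,:,::-1])
    return c
def ray(c,uv):
    p=cv2.undistortPoints(np.array([[uv]],float),c["K"],np.array(c["distortion"]))[0,0]
    d=c["R"]@np.array([p[0],p[1],1]); return c["o"],d/np.linalg.norm(d)
def plane(c,uv,z):
    o,d=ray(c,uv); return o+d*(z-o[2])/d[2]
def tri(c1,u1,c2,u2):
    (o1,d1),(o2,d2)=ray(c1,u1),ray(c2,u2)
    A=np.stack([d1,-d2],1); t=np.linalg.lstsq(A,o2-o1,rcond=None)[0]
    a,b=o1+t[0]*d1,o2+t[1]*d2; return (a+b)/2,np.linalg.norm(a-b)
def proj(c,P):
    P=np.atleast_2d(np.array(P,float)); Rw=c["R"].T
    r=cv2.Rodrigues(Rw)[0]
    return cv2.projectPoints(P,r,-Rw@c["o"],c["K"],np.array(c["distortion"]))[0][:,0]
def crop(c,x0,y0,x1,y1,k,name):
    cv2.imwrite(f"pics/{name}.png",cv2.resize(c["frame"][y0:y1,x0:x1,::-1],None,fx=k,fy=k,interpolation=cv2.INTER_CUBIC))
def blobs(c,lo,hi,minA=15):
    h=cv2.cvtColor(c["frame"],cv2.COLOR_RGB2HSV)
    m=cv2.inRange(h,np.array(lo),np.array(hi)); n,l,st,ce=cv2.connectedComponentsWithStats(m)
    return [(ce[i].round(1).tolist(),st[i].tolist()) for i in range(1,n) if st[i][4]>=minA],m
E
python3 - <<'E'
from h import *
s=snap("scene"); d=snap("side")
crop(s,190,90,450,350,3,"b_s")
crop(d,150,90,350,270,4,"b_d")
for n,c in (("scene",s),("side",d)):
    for col,lo,hi in (("blue",(105,120,60),(125,255,255)),("teal",(75,120,60),(98,255,255)),("green",(45,120,60),(74,255,255)),("red",(0,235,120),(3,255,255))):
        print(n,col,blobs(c,lo,hi)[0][:8])
R=Rn.from_euler("xyz",env.state()["tcp_rot"]).as_matrix(); print(R.round(3))
E
```

```text
scene blue [([254.0, 118.0], [249, 114, 11, 10, 84]), ([267.3, 140.9], [262, 136, 12, 11, 90]), ([212.1, 300.9], [174, 247, 75, 100, 2702])]
scene teal [([284.3, 106.3], [280, 101, 10, 12, 106]), ([261.2, 202.6], [254, 196, 17, 15, 104])]
scene green [([290.3, 185.1], [285, 181, 11, 9, 75])]
scene red []
side blue [([351.7, 171.3], [315, 136, 73, 71, 1257]), ([293.0, 332.5], [284, 324, 19, 19, 263]), ([314.9, 385.8], [305, 375, 21, 23, 344])]
side teal [([303.4, 214.3], [291, 205, 26, 20, 286]), ([257.8, 414.1], [247, 407, 22, 13, 218])]
side green [([268.7, 224.6], [263, 220, 13, 11, 108])]
side red [([211.8, 174.2], [191, 163, 40, 24, 200]), ([434.1, 193.9], [425, 189, 18, 13, 64])]
[[-0.     0.422  0.907]
 [-0.     0.907 -0.422]
 [-1.    -0.001 -0.   ]]
```

View pics/b_s.png

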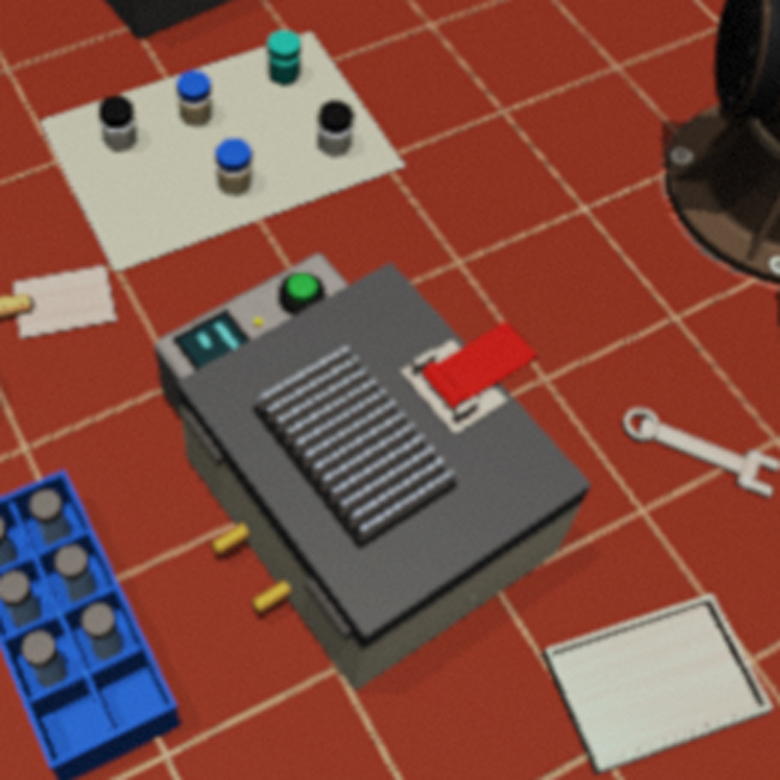

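View pics/b_d.png

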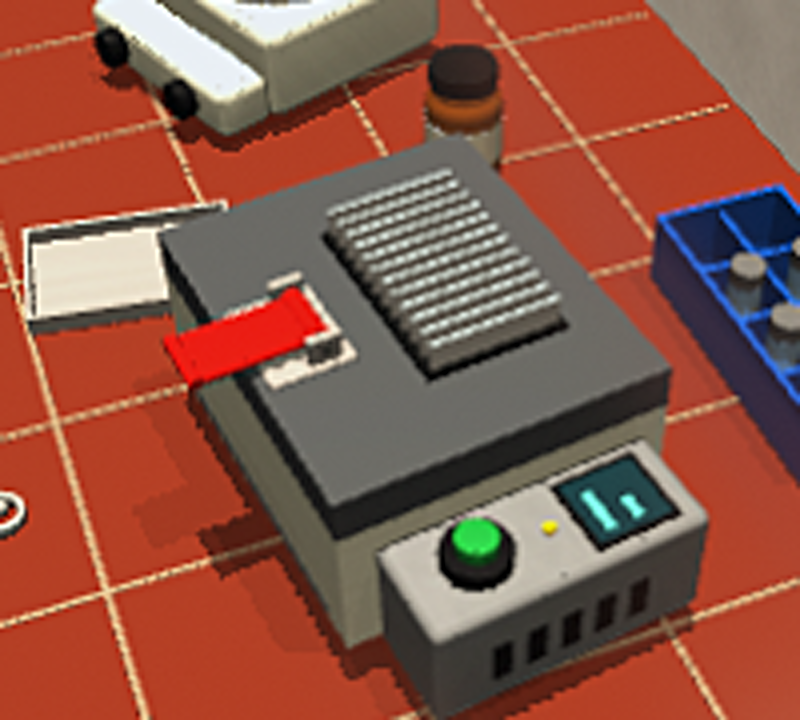

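Run:
```python
from h import *
s=snap("scene"); d=snap("side")
S=lambda x,y:(190+x/3-.33,90+y/3-.33); D=lambda x,y:(150+x/4-.4,90+y/4-.4)
names=["FR","FL","RL","RR"]
ss=[S(390,263),S(588,486),S(367,642),S(178,375)]; dd=[D(330,508),D(162,235),D(470,138),D(668,370)]
P=[]
for n,a,b in zip(names,ss,dd):
    p,e=tri(s,a,d,b); q=(plane(s,a,135)+plane(d,b,135))/2;P.append(q); print(n,p.round(1),round(e,1),plane(s,a,135).round(1),plane(d,b,135).round(1))
P=np.array(P)
# fit: local corners rel reactor; hinge x? lid spans hinge-210..; front -125
L=np.array([[-125,-125],[-125,125],[85,125],[85,-125]],float)
A=L-L.mean(0);B=P[:,:2]-P[:,:2].mean(0)
th=np.arctan2((A[:,0]*B[:,1]-A[:,1]*B[:,0]).sum(),(A*B).sum())
R=np.array([[np.cos(th),-np.sin(th)],[np.sin(th),np.cos(th)]])
o=P[:,:2].mean(0)-R@L.mean(0)
print("yaw",np.degrees(th),"origin",o,"res",(L@R.T+o-P[:,:2]).round(1).tolist())
g=tri(s,(290.3,185.1),d,(268.7,224.6));print("button",g, R.T@(g[0][:2]-o))
for n,a,b in (("blueA",(254,118),(314.9,385.8)),("blueB",(267.3,140.9),(293,332.5)),("teal",(284.3,106.3),(257.8,414.1))):
    print(n,tri(s,a,d,b),plane(s,a,50),plane(d,b,50))
```

```text
FR [469.7 -22.7 133.4] 0.9 [470.9 -21.9 135. ] [469.  -23.8 135. ]
FL [442.4 224.4 132. ] 1.8 [442.9 225.6 135. ] [442.7 220.  135. ]
RL [651.8 251.  128.8] 9.0 [649.1 254.5 135. ] [652.5 240.6 135. ]
RR [674.6  -1.  136.8] 1.0 [674.6  -2.4 135. ] [675.1   0.7 135. ]
yaw 6.1400865191002865 origin [579.48684538 113.81195231] res [[-1.4, -1.0], [-1.0, 1.9], [-0.2, -0.4], [2.5, -0.6]]
button (array([538.39449923, -51.24579109, 107.95633313]), np.float64(0.445212610992501)) [ -58.51114485 -159.71563949]
blueA (array([ 496.30036763, -368.11776795,   45.59551493]), np.float64(0.4911719475806497)) [ 498.17346239 -364.10869679   50.        ] [ 495.14109987 -368.95795297   50.        ]
blueB (array([ 501.43020806, -264.06257148,   46.1105969 ]), np.float64(0.1566663819262795)) [ 502.94769963 -260.89255245   50.        ] [ 500.50178545 -265.45465147   50.        ]
teal (array([ 388.27154621, -372.61652929,   44.48606561]), np.float64(0.5306280772723462)) [ 391.25955503 -367.51548141   50.        ] [ 387.72849132 -373.64686579   50.        ]
```

Call:
apply_moves(
  offset=[
    [5.84, -18.8, 1.84],
    [5.84, -18.8, 1.84],
    [5.84, -18.8, 1.84],
    [5.84, -18.8, 1.84],
    [5.84, -18.8, 1.84],
    [5.84, -18.8, 1.84],
    [5.84, -18.8, 1.84],
    [5.84, -18.8, 1.84],
    [5.84, -18.8, 1.84],
    [5.84, -18.8, 1.84],
    [5.84, -18.8, 1.84],
    [5.84, -18.8, 1.84],
  ],
  yaw=[5.2, 5.2, 5.2, 5.2, 5.2, 5.2, 5.2, 5.2, 5.2, 5.2, 5.2, 5.2],
  jaw=[-1, -1, -1, -1, -1, -1, -1, -1, -1, -1, -1, -1],
)

```text
t: 1.85
eef_pos: [409.5, 97.6, 230.3]
tcp_rot: [-2.547, 1.571, -2.436]
ft_force: [-0.2, -0.1, 0.2]
opening: 0.999
```

Run:
```python
from h import *
w=snap("wrist","c_w"); d=snap("side","c_d")
print(Rn.from_euler("xyz",env.state()["tcp_rot"]).as_matrix().round(3))
```

```text
[[-0.    -0.11   0.994]
 [-0.     0.994  0.11 ]
 [-1.    -0.    -0.   ]]
```

View pics/c_w.png

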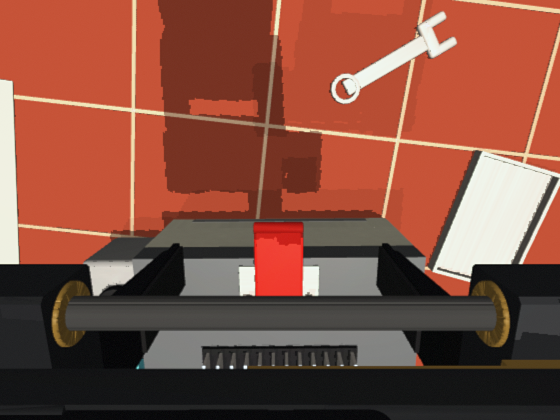

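View pics/c_d.png

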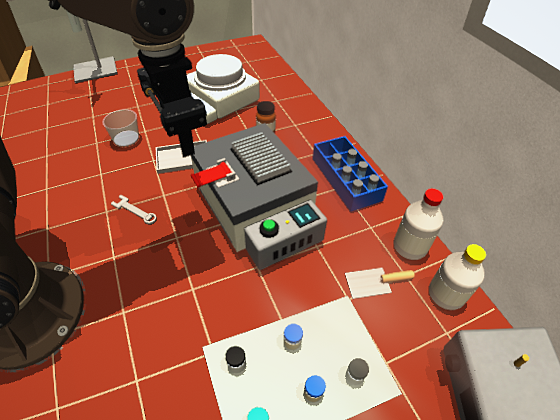

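Run:
```python
from h import *
w=snap("wrist")
o=np.array([579.5,113.8]); th=np.radians(6.14); R=np.array([[np.cos(th),-np.sin(th)],[np.sin(th),np.cos(th)]])
h=cv2.cvtColor(w["frame"],cv2.COLOR_RGB2HSV)
m=((h[:,:,1]>235)&((h[:,:,0]<4)|(h[:,:,0]>176))&(h[:,:,2]>90)).astype(np.uint8)
n,l,st,ce=cv2.connectedComponentsWithStats(m); i=1+st[1:,4].argmax(); print(st[i])
for r in range(222,298,6):
    c=np.where(l[r]==i)[0]
    if len(c):
        a=plane(w,(c[0]-.5,r),148.5)[:2];b=plane(w,(c[-1]+.5,r),148.5)[:2]
        print(r,c[0],c[-1],w["frame"][r,278],(R.T@(a-o)).round(1),(R.T@(b-o)).round(1))
for uv in ((163,221),(381,219)): print(R.T@(plane(w,uv,105)[:2]-o))
for uv in ((124,257),(425,257),(135,248),(424,248)): print(R.T@(plane(w,uv,135)[:2]-o))
```

```text
Traceback (most recent call last):
ValueError: attempt to get argmax of an empty sequence
```

Run:
```python
from h import *
w=snap("wrist")
o=np.array([579.5,113.8]); th=np.radians(6.14); R=np.array([[np.cos(th),-np.sin(th)],[np.sin(th),np.cos(th)]])
f=w["frame"].astype(int)
m=((f[:,:,0]>110)&(f[:,:,1]<45)&(f[:,:,2]<45)).astype(np.uint8)
n,l,st,ce=cv2.connectedComponentsWithStats(m); print(st[1:])
i=1+st[1:,4].argmax()
for r in range(222,298,5):
    c=np.where(l[r]==i)[0]
    if len(c):
        a=plane(w,(c[0]-.5,r),148.5)[:2];b=plane(w,(c[-1]+.5,r),148.5)[:2]
        print(r,c[0],c[-1],w["frame"][r,278],(R.T@(a-o)).round(1),(R.T@(b-o)).round(1))
for uv in ((124,257),(425,257),(135,248),(424,248)): print(R.T@(plane(w,uv,135)[:2]-o))
```

```text
[[ 254  222   50   74 1087]
 [ 302  265    1    1    1]
 [ 301  295    1    1    1]]
222 255 302 [120  25  23] [-160.6  -20.2] [-160.7   17.8]
227 254 302 [198  32  27] [-156.5  -21.1] [-156.6   17.9]
232 255 302 [173  26  21] [-152.3  -20.3] [-152.4   17.9]
237 255 302 [203  33  25] [-148.1  -20.4] [-148.3   18. ]
242 255 302 [202  33  27] [-143.9  -20.4] [-144.    18.1]
247 254 303 [241  66  54] [-139.7  -21.3] [-139.8   19. ]
252 255 303 [240  65  52] [-135.4  -20.6] [-135.5   19. ]
257 255 303 [240  65  51] [-131.1  -20.6] [-131.2   19.1]
262 255 256 [240  64  51] [-126.8  -20.7] [-126.8  -19.1]
267 257 257 [240  64  49] [-122.4  -19.1] [-122.4  -18.3]
272 256 257 [240  62  48] [-118.  -20.] [-118.   -18.4]
277 256 257 [240  60  48] [-113.5  -20.1] [-113.5  -18.4]
282 257 257 [240  58  46] [-109.1  -19.3] [-109.1  -18.5]
287 257 257 [240  58  45] [-104.6  -19.4] [-104.6  -18.5]
292 257 257 [240  58  47] [-100.   -19.4] [-100.   -18.6]
[-125.4903281  -132.62666603]
[-126.25759322  123.31472652]
[-133.62798967 -122.48929905]
[-134.35600074  121.65058615]
```

Call:
apply_moves(
  offset=[
    [1.04, 0, -1],
    [1.04, 0, -3],
    [1.04, 0, -4.17],
    [1.04, 0, -4.17],
    [1.04, 0, -4.17],
    [1.04, 0, -4.17],
    [1.04, 0, -4.17],
    [1.04, 0, -4.17],
    [1.04, 0, -4.17],
    [1.04, 0, -4.17],
    [1.04, 0, -4.17],
    [1.04, 0, -4.17],
  ],
  yaw=[0, 0, 0, 0, 0, 0, 0, 0, 0, 0, 0, 0],
  jaw=[-1, -1, -1, -1, 1, 1, 1, 1, 1, 1, 1, 1],
)

```text
t: 3.55
eef_pos: [435.7, 97.0, 126.0]
tcp_rot: [-2.2, 1.571, -2.091]
ft_force: [-0.0, 0.2, 0.1]
opening: 0.215
```

Run:
```python
from h import *
print(env.state()["opening"]); d=snap("side"); print(env.state()["opening"])
crop(d,150,90,350,240,4,"d_d"); s=snap("scene"); crop(s,290,130,430,250,5,"d_s"); print(env.state()["opening"],env.state()["t"])
```

```text
0.2154402230053218
0.17512570507307865
0.1330215674225161 3.65
```

View pics/d_d.png

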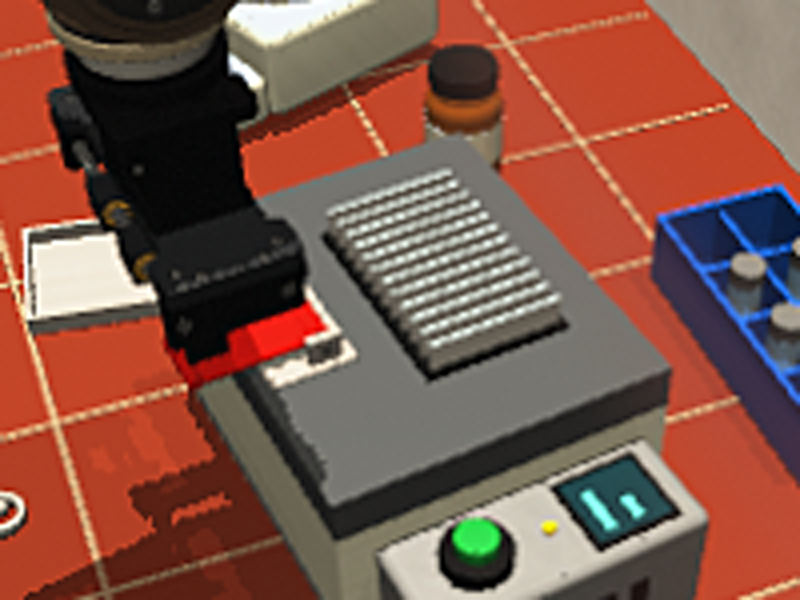

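View pics/d_s.png

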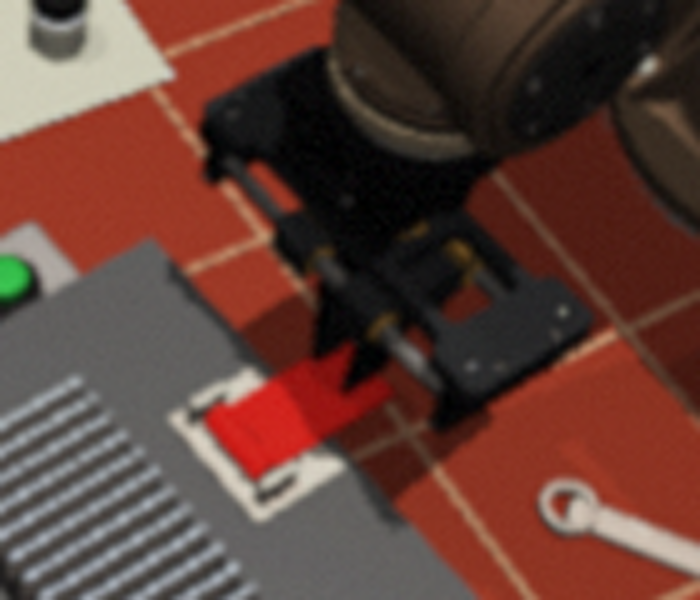

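Run:
```python
from h import *
w=snap("wrist","e_w"); s=env.state(); print(s["opening"],s["eef_pos"],s["ft_force"],s["joints"],env.grasp_offset)
sc=snap("scene");d=snap("side")
print(proj(w,s["eef_pos"]),proj(sc,s["eef_pos"]),proj(d,s["eef_pos"]))
```

```text
0.08792524262660853 [435.68028138  97.01392445 126.03062924] [0.11045206 0.69265031 0.01252141] [ 7.10228883e-02  3.23072631e-01  2.04844246e+00 -2.27840466e-04
  7.70166298e-01 -1.60931517e+00] 18.8
[[282.69958622 244.51318745]] [[356.65583933 209.46867203]] [[201.14711074 185.08851424]]
```

View pics/e_w.png

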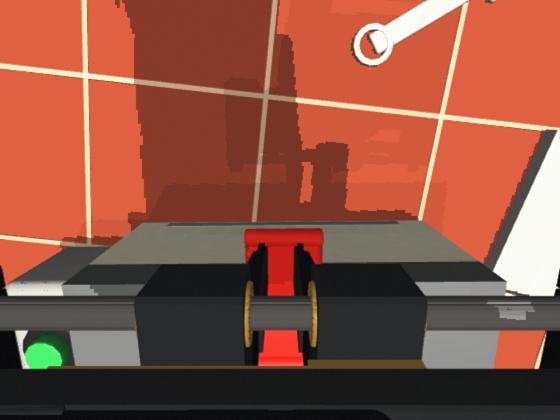

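Run:
```python
from h import *
w=snap("wrist"); crop(w,200,210,360,320,5,"f_w"); print(env.state()["opening"])
d=snap("side"); crop(d,170,120,250,200,8,"f_d");s=snap("scene"); crop(s,330,170,400,230,9,"f_s")
for z in (126,140,152,160): print(z,[proj(w,[435.7+dx,97,z]).round(0).tolist() for dx in (-10,0,10)])
```

```text
0.012604322657866597
126 [[[285.0, 228.0]], [[283.0, 245.0]], [[281.0, 261.0]]]
140 [[[285.0, 236.0]], [[283.0, 253.0]], [[281.0, 271.0]]]
152 [[[285.0, 243.0]], [[283.0, 262.0]], [[281.0, 280.0]]]
160 [[[285.0, 249.0]], [[283.0, 268.0]], [[281.0, 287.0]]]
```

View pics/f_w.png

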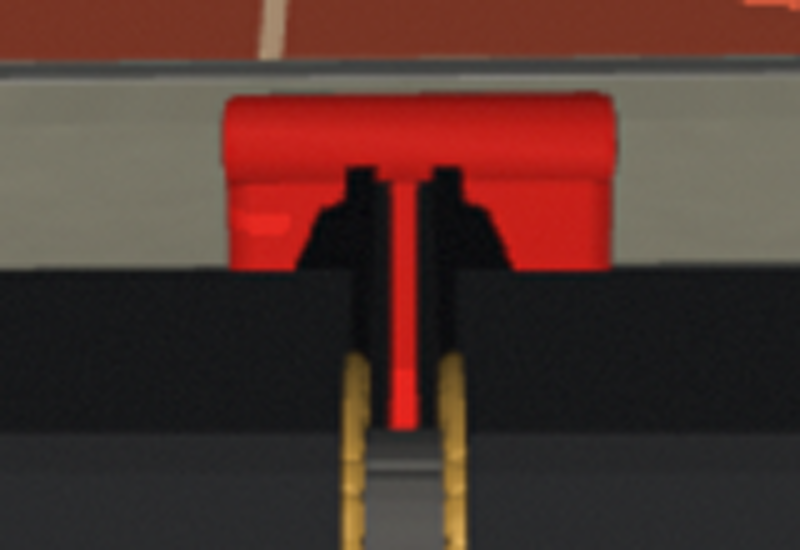

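View pics/f_d.png

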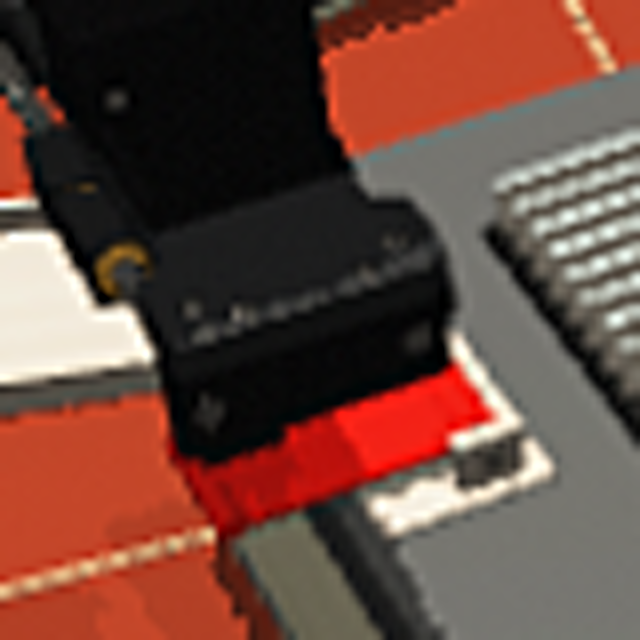

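View pics/f_s.png

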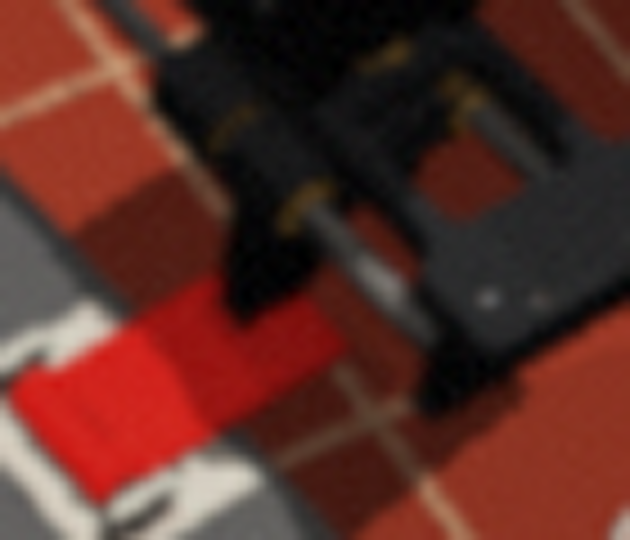

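Run:
```python
from h import *
w=snap("wrist");s=snap("scene");d=snap("side")
S=lambda x,y:(190+x/3-.33,90+y/3-.33); D=lambda x,y:(150+x/4-.4,90+y/4-.4)
print(tri(s,S(507,322),d,D(188,376)),tri(s,S(537,350),d,D(165,340)))
# plate rear at pivot edges
print(tri(s,S(425,365),d,D(328,333)),tri(s,S(452,405),d,D(298,290)))
p=env.state()["eef_pos"]
for P in ([435.7,97,126],[424,97,150],[424,97,126]): print(w["R"].T@(np.array(P)-w["o"]))
print(w["o"])
```

```text
(array([424.18179406,  80.65563015, 150.34399223]), np.float64(0.3575819230376485)) (array([418.72855486, 113.53293097, 150.30734565]), np.float64(2.469086840578712))
(array([504.08421917,  85.08272376, 149.91863043]), np.float64(2.1925428891019)) (array([501.60519176, 125.47823722, 148.57629731]), np.float64(2.116913793296637))
[  1.32976827  17.77369388 211.80583505]
[  2.59743134  12.57140369 185.64825093]
[  2.61089899   6.51998062 208.872809  ]
[365.65312132  88.05895045 326.48161178]
```

Call:
apply_moves(
  offset=[
    [0, 0, 0],
    [0, 0, 0],
    [0, 0, 0],
    [0, 0, 0],
    [0, 0, 0],
    [0, 0, 0],
    [0, 0, 0],
    [0, 0, 0],
    [0, 0, 0],
    [0, 0, 0],
    [0, 0, -0.3],
    [0, 0, -0.6],
    [0, 0, -0.8],
    [0, 0, -1.0],
    [0, 0, -1.0],
  ],
  yaw=[0, 0, 0, 0, 0, 0, 0, 0, 0, 0, 0, 0, 0, 0, 0],
  jaw=[-0.4, -0.4, -0.4, -0.4, -0.4, -0.4, -0.4, -0.4, -0.4, -0.4, -0.4, -0.4, -0.4, -0.4, -0.4],
)

```text
t: 5.98
eef_pos: [435.5, 97.0, 100.7]
tcp_rot: [-2.969, 1.57, -2.859]
ft_force: [-0.2, -0.8, 0.2]
opening: 0.697
```

Run:
```python
from h import *
w=snap("wrist","g_w"); s=snap("scene"); crop(s,320,160,420,240,7,"g_s")
```

```text
(no output)
```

View pics/g_w.png

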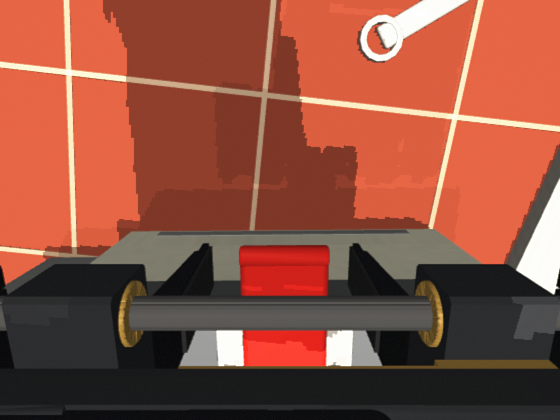

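View pics/g_s.png

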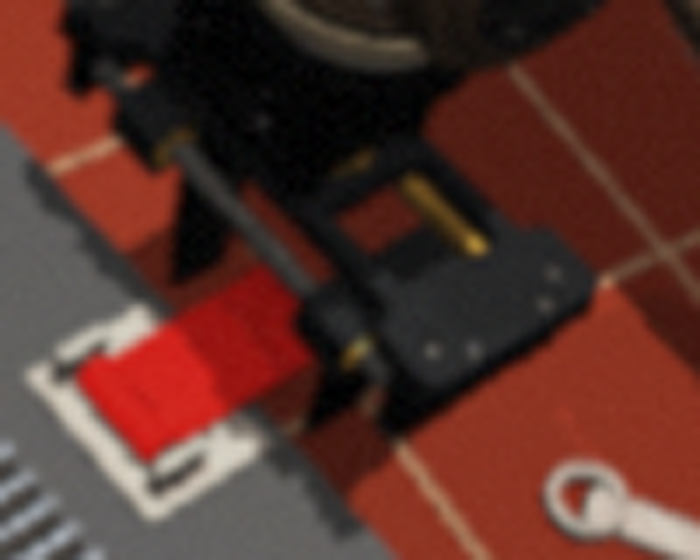

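Call:
apply_moves(
  offset=[
    [0, 0, 0],
    [0, 0, 0],
    [0, 0, 0],
    [0, 0, 0],
    [0, 0, 0],
    [0, 0, 0],
    [0, 0, 0],
  ],
  yaw=[0, 0, 0, 0, 0, 0, 0],
  jaw=[1, 1, 1, 1, 1, 1, 1],
)

```text
t: 6.95
eef_pos: [435.4, 98.1, 101.1]
tcp_rot: [1.714, 1.569, 1.823]
ft_force: [-1.7, 11.9, -0.2]
opening: 0.417
```

Run:
```python
import numpy as np
c6,s6=np.cos(np.radians(6.14)),np.sin(np.radians(6.14))
for th in [0,.1,.2,.3,.4,.5,.6,.7,.8,.9,1,1.1,1.2,1.3,1.4,1.5,1.6,1.65]:
    c,s=np.cos(th),np.sin(th); dx=85-(225*c-64.5*s)+145; dz=105+225*s+64.5*c-145
    print(th,np.round(np.array([dx*c6,dx*s6,dz])/25,2))
```

```text
0 [0.2  0.02 0.98]
0.1 [0.5  0.05 1.87]
0.2 [0.89 0.1  2.72]
0.3 [1.36 0.15 3.52]
0.4 [1.9  0.2  4.28]
0.5 [2.52 0.27 4.98]
0.6 [3.21 0.35 5.61]
0.7 [3.96 0.43 6.17]
0.8 [4.75 0.51 6.65]
0.9 [5.59 0.6  7.05]
1 [6.47 0.7  7.37]
1.1 [7.37 0.79 7.59]
1.2 [8.3  0.89 7.72]
1.3 [9.23 0.99 7.76]
1.4 [10.15  1.09  7.71]
1.5 [11.07  1.19  7.56]
1.6 [11.97  1.29  7.32]
1.65 [12.41  1.34  7.17]
```

Call:
apply_moves(
  offset=[
    [0.02, 0, 0.25],
    [0.05, 0, 0.5],
    [0.12, 0.01, 0.75],
    [0.2, 0.02, 0.98],
    [0.2, 0.02, 0.98],
  ],
  yaw=[0, 0, 0, 0, 0],
  jaw=[1, 1, 1, 1, 1],
)

```text
t: 7.58
eef_pos: [439.6, 99.0, 125.7]
tcp_rot: [2.26, 1.568, 2.369]
ft_force: [-3.7, 6.8, -1.1]
opening: 0.413
```

Run:
```python
from h import *
w=snap("wrist","i_w"); d=snap("side"); crop(d,150,90,310,230,5,"i_d")
```

```text
(no output)
```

View pics/i_w.png

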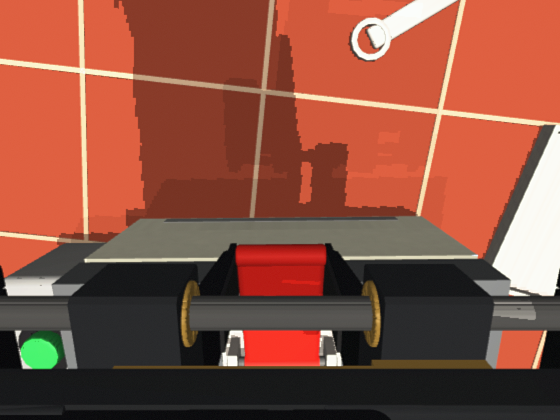

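View pics/i_d.png

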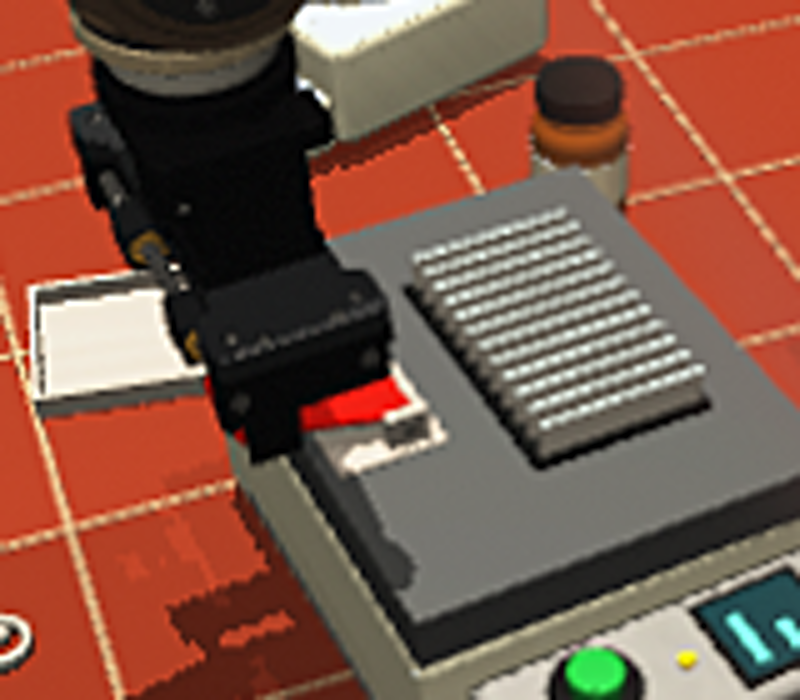

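Call:
apply_moves(
  offset=[
    [0.15, 0.01, 0.45],
    [0.3, 0.03, 0.89],
    [0.48, 0.05, 1.32],
    [0.69, 0.08, 1.74],
    [0.91, 0.1, 2.15],
    [1.16, 0.13, 2.54],
    [1.42, 0.15, 2.92],
    [1.7, 0.18, 3.3],
    [2.0, 0.21, 3.65],
    [2.32, 0.25, 4.0],
    [2.32, 0.25, 4.0],
  ],
  yaw=[0, 0, 0, 0, 0, 0, 0, 0, 0, 0, 0],
  jaw=[1, 1, 1, 1, 1, 1, 1, 1, 1, 1, 1],
)

```text
t: 9.05
eef_pos: [498.0, 106.0, 226.6]
tcp_rot: [1.862, 1.567, 1.971]
ft_force: [-0.3, 7.2, -0.9]
opening: 0.412
```

Run:
```python
from h import *
d=snap("side"); crop(d,130,60,330,210,4,"j_d")
```

```text
(no output)
```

View pics/j_d.png

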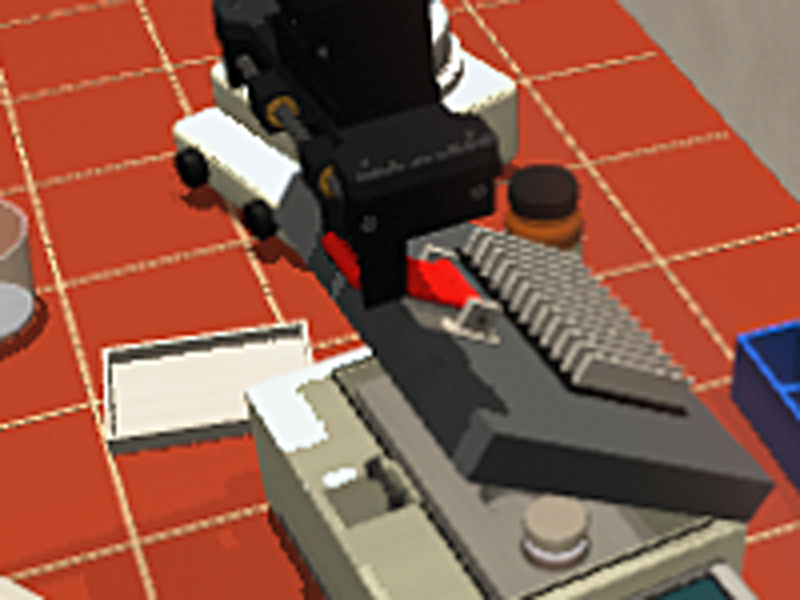

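Call:
apply_moves(
  offset=[
    [0.34, 0.04, 0.33],
    [0.69, 0.08, 0.63],
    [1.06, 0.12, 0.92],
    [1.44, 0.16, 1.19],
    [1.83, 0.2, 1.44],
    [2.23, 0.24, 1.67],
    [2.65, 0.28, 1.88],
    [3.07, 0.33, 2.07],
    [3.5, 0.38, 2.24],
    [3.95, 0.43, 2.39],
    [4.4, 0.47, 2.5],
    [4.85, 0.52, 2.61],
    [5.3, 0.57, 2.68],
    [5.78, 0.62, 2.74],
    [6.24, 0.67, 2.77],
    [6.71, 0.72, 2.78],
    [7.17, 0.77, 2.76],
    [7.63, 0.82, 2.73],
    [7.63, 0.82, 2.73],
  ],
  yaw=[0, 0, 0, 0, 0, 0, 0, 0, 0, 0, 0, 0, 0, 0, 0, 0, 0, 0, 0],
  jaw=[1, 1, 1, 1, 1, 1, 1, 1, 1, 1, 1, 1, 1, 1, 1, 1, 1, 1, 1],
)

```text
t: 11.48
eef_pos: [690.3, 128.1, 296.7]
tcp_rot: [1.006, 1.564, 1.115]
ft_force: [1.3, 11.1, 3.9]
opening: 0.385
```

Run:
```python
from h import *
d=snap("side"); crop(d,130,30,330,210,4,"k_d")
s=snap("scene"); crop(s,190,100,450,330,3,"k_s")
```

```text
(no output)
```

View pics/k_d.png

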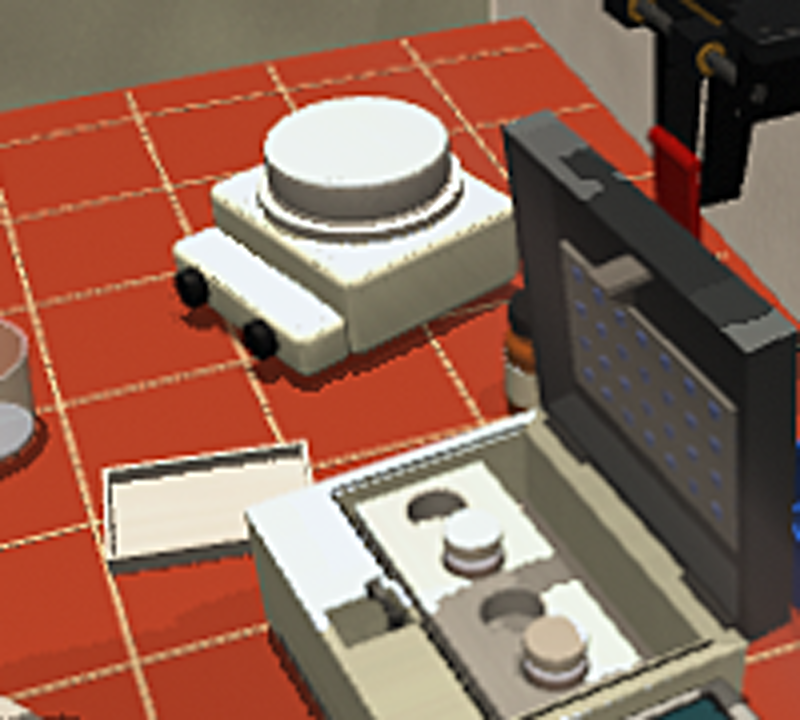

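View pics/k_s.png

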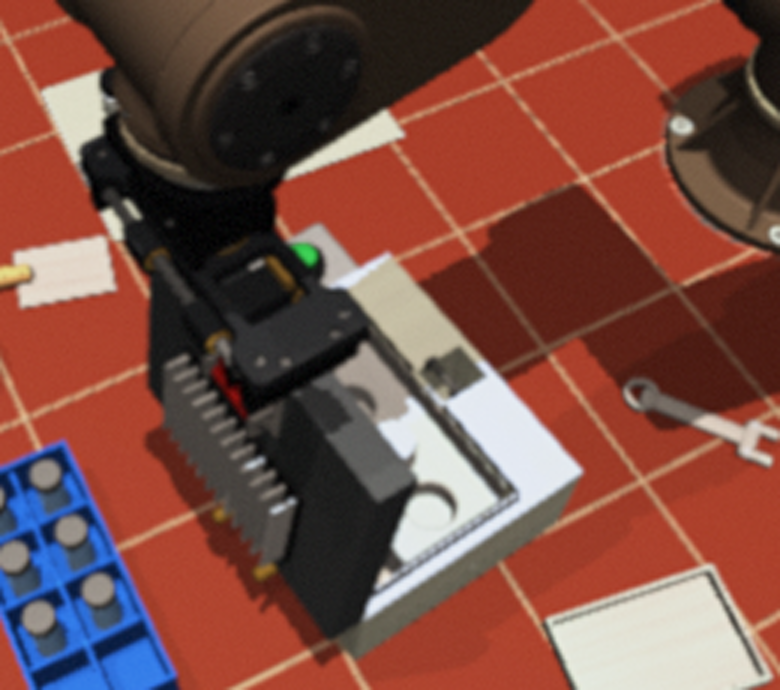

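Call:
apply_moves(
  offset=[
    [0.46, 0.05, -0.07],
    [0.92, 0.1, -0.15],
    [1.37, 0.15, -0.26],
    [1.82, 0.2, -0.39],
    [2.1, 0.23, -0.45],
    [2.26, 0.25, -0.54],
  ],
  yaw=[0, 0, 0, 0, 0, 0],
  jaw=[1, 1, 1, 1, 1, 1],
)

```text
t: 12.32
eef_pos: [747.0, 134.3, 282.9]
tcp_rot: [1.007, 1.564, 1.117]
ft_force: [-0.1, 0.3, -0.2]
opening: 0.003
```

Run:
```python
from h import *
d=snap("side"); crop(d,230,30,350,210,4,"l_d")
s=snap("scene"); crop(s,190,100,450,330,3,"l_s")
```

```text
(no output)
```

View pics/l_d.png

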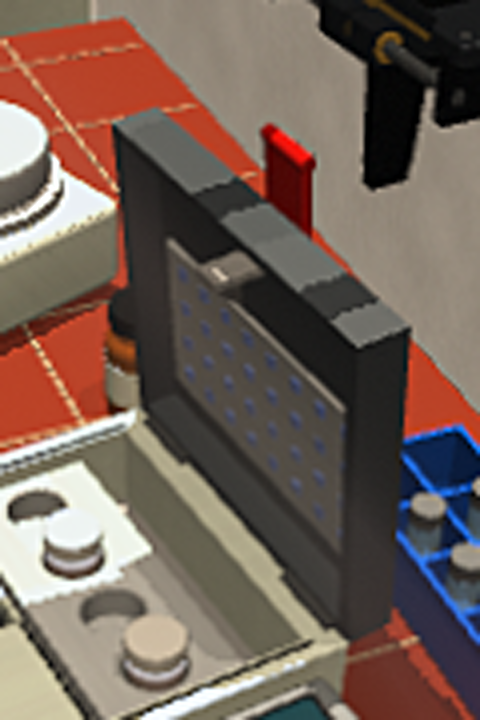

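View pics/l_s.png

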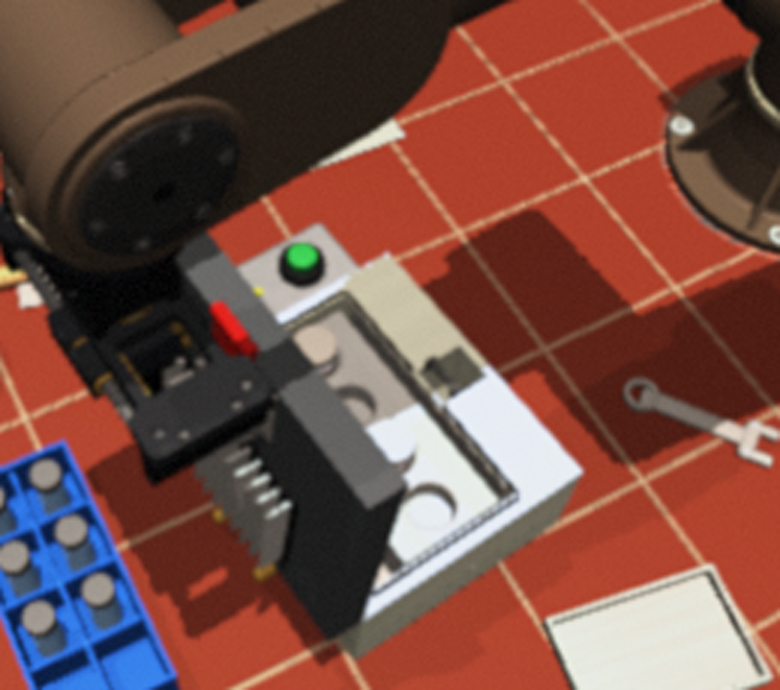

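Call:
apply_moves(
  offset=[
    [0, 0, 1.5],
    [0, 0, 3],
    [0, 0, 3],
    [-2, 0.5, 3],
    [-4, 1, 3],
    [-5.72, 1.26, 3],
    [-5.72, 1.26, 3],
    [-5.72, 1.26, 1],
    [-5.72, 1.26, -0.72],
    [-5.72, 1.26, -0.72],
    [-5.72, 1.26, -0.72],
  ],
  yaw=[0, 0, 0, 0, 0, 0, 0, 0, 0, 0, 0],
  jaw=[1, 1, 1, 1, 1, 1, 1, 1, 1, 1, 1],
)

```text
t: 13.8
eef_pos: [604.7, 165.9, 266.1]
tcp_rot: [0.886, 1.563, 0.995]
ft_force: [-0.4, 0.8, 0.5]
opening: 0.008
```

Run:
```python
from h import *
d=snap("side"); crop(d,190,20,350,180,4,"m_d")
s=snap("scene"); crop(s,190,100,450,330,3,"m_s")
```

```text
(no output)
```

View pics/m_d.png

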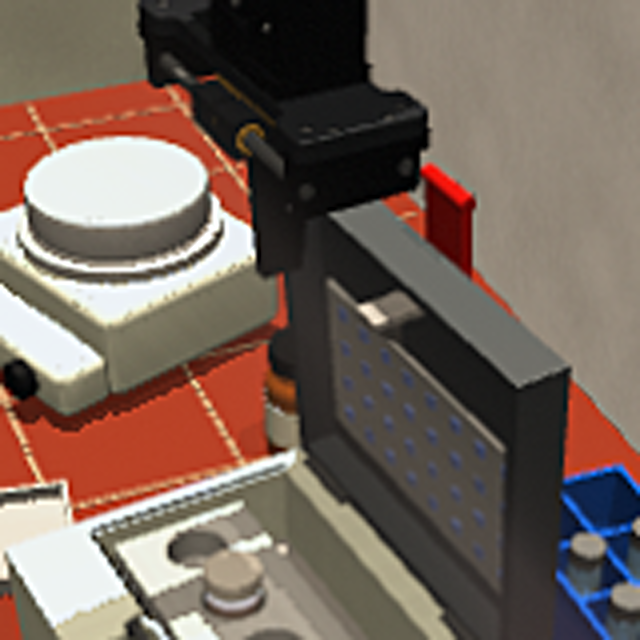

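View pics/m_s.png

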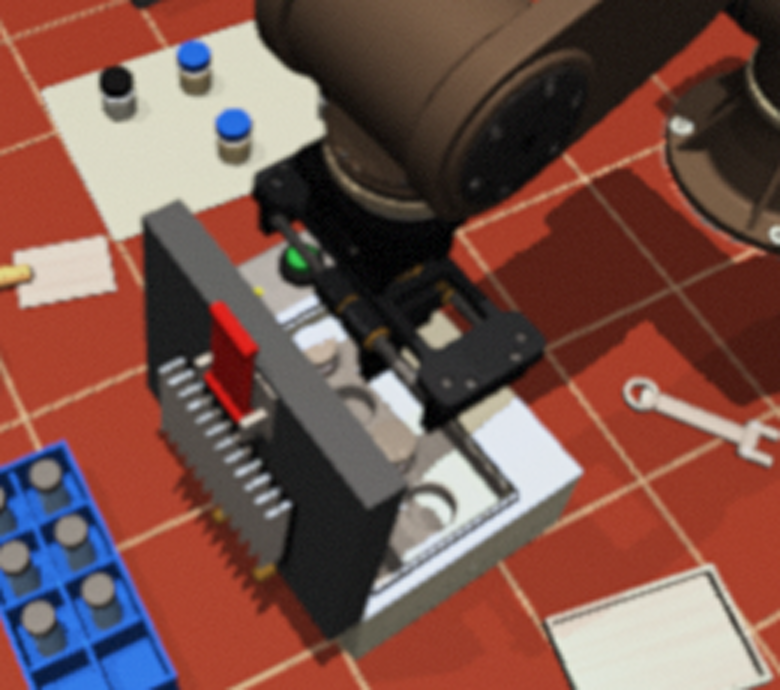

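Call:
apply_moves(
  offset=[
    [0.3, 0.03, 0.3],
    [0.6, 0.06, 0.3],
    [0.9, 0.1, 0.3],
    [1.2, 0.13, 0.3],
    [1.4, 0.15, 0.3],
    [1.6, 0.17, 0.3],
    [1.8, 0.19, 0.3],
    [1.8, 0.19, 0.3],
  ],
  yaw=[0, 0, 0, 0, 0, 0, 0, 0],
  jaw=[1, 1, 1, 1, 1, 1, 1, 1],
)

```text
t: 14.9
eef_pos: [650.1, 170.7, 273.8]
tcp_rot: [0.74, 1.562, 0.849]
ft_force: [-0.9, 0.0, -0.2]
opening: -0.0
```

Call:
apply_moves(
  offset=[
    [0.15, 0.02, 0],
    [0.3, 0.03, 0],
    [0.4, 0.04, 0],
    [0.4, 0.04, 0],
  ],
  yaw=[0, 0, 0, 0],
  jaw=[1, 1, 1, 1],
)

```text
t: 15.4
eef_pos: [652.6, 170.9, 273.8]
tcp_rot: [2.731, 1.558, 2.841]
ft_force: [-44.4, -6.1, 13.3]
opening: 0.009
```

Run:
```python
from h import *
d=snap("side"); crop(d,190,20,350,180,4,"n_d")
```

```text
(no output)
```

View pics/n_d.png

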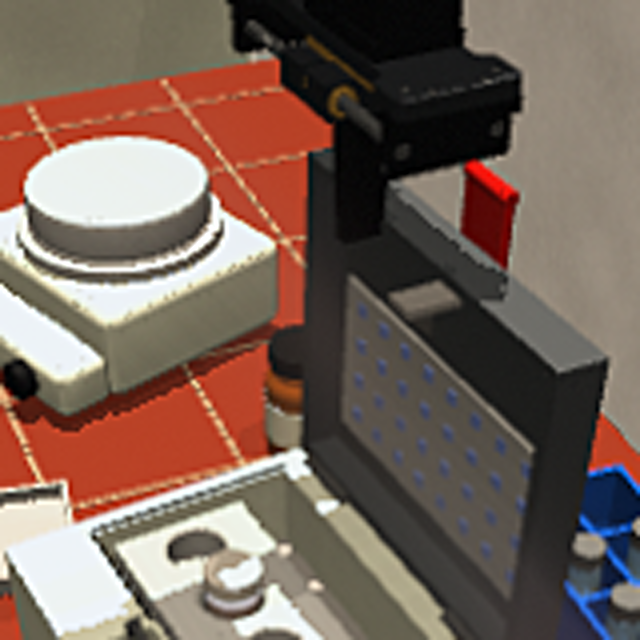

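Call:
apply_moves(
  offset=[
    [-0.5, -0.05, 0],
    [-1.5, -0.1, 0.5],
    [-3, -0.3, 0.5],
    [-5, -0.6, 0],
    [-7.11, -0.76, -2],
    [-7.11, -0.76, -4],
    [-7.11, -0.76, -6],
    [-7.11, -0.76, -7.15],
    [-7.11, -0.76, -7.15],
    [-7.11, -0.76, -7.15],
    [-7.11, -0.76, -7.15],
    [-7.11, -0.76, -7.15],
    [-7.11, -0.76, -7.15],
    [-7.11, -0.76, -7.15],
  ],
  yaw=[0, 0, 0, -2, -4, -6, -8, -10, -12, -14, -15, -15, -15, -15],
  jaw=[1, 1, 1, 1, 1, 1, 1, 1, 1, 1, 1, 1, 1, 1],
)

```text
t: 17.2
eef_pos: [475.1, 151.9, 95.1]
tcp_rot: [2.691, 1.558, 1.232]
ft_force: [0.4, -0.4, 0.1]
opening: 0.006
```

Run:
```python
from h import *
d=snap("side","o_d"); s=snap("scene","o_s"); w=snap("wrist","o_w")
print(Rn.from_euler("xyz",env.state()["tcp_rot"]).as_matrix().round(3))
```

```text
[[ 0.004  0.994  0.111]
 [ 0.012  0.11  -0.994]
 [-1.     0.005 -0.011]]
```

View pics/o_d.png

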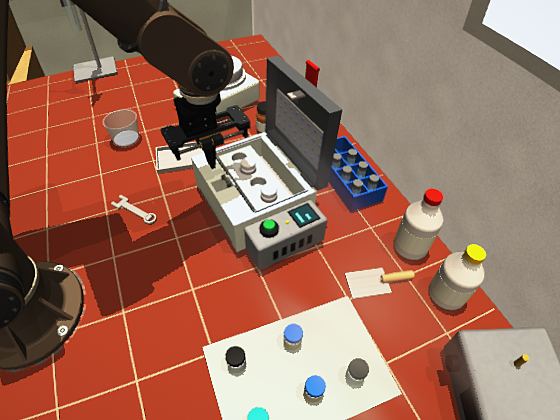

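View pics/o_s.png

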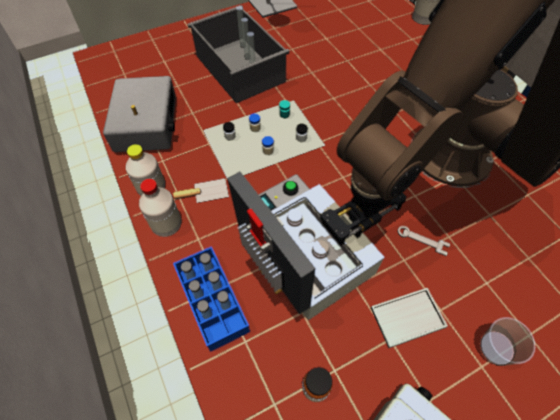

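View pics/o_w.png

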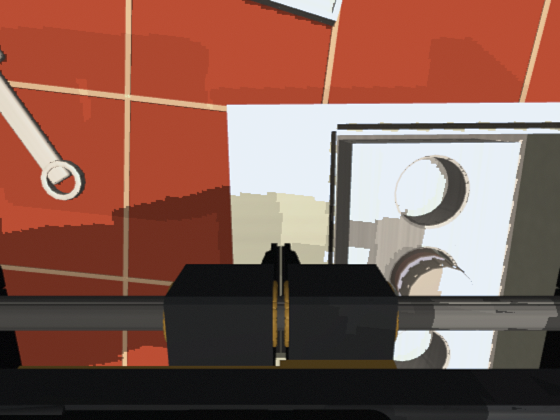

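Call:
apply_moves(
  offset=[
    [0, 0, -0.15],
    [0, 0, -0.3],
    [0, 0, -0.45],
    [0, 0, -0.55],
    [0, 0, -0.65],
    [0, 0, -0.75],
    [0, 0, -0.75],
  ],
  yaw=[0, 0, 0, 0, 0, 0, 0],
  jaw=[1, 1, 1, 1, 1, 1, 1],
)

```text
t: 18.23
eef_pos: [474.8, 151.9, 76.1]
tcp_rot: [2.736, 1.559, 1.276]
ft_force: [-0.6, -0.4, 0.3]
opening: 0.007
```

Call:
apply_moves(
  offset=[
    [0, 0, -0.08],
    [0, 0, -0.16],
    [0, 0, -0.24],
    [0, 0, -0.24],
  ],
  yaw=[0, 0, 0, 0],
  jaw=[1, 1, 1, 1],
)

```text
t: 18.73
eef_pos: [475.2, 152.0, 74.8]
tcp_rot: [2.488, 1.557, 1.029]
ft_force: [-18.4, -3.6, 69.0]
opening: 0.004
```

Call:
apply_moves(
  offset=[
    [0, 0, 1],
    [0, 0, 2.2],
    [1, -1, 2.2],
    [3.48, -2.68, 2.2],
    [3.48, -2.68, 2.2],
    [3.48, -2.68, 2.2],
    [3.48, -2.68, 2.2],
  ],
  yaw=[0, 0, 0, 0, 0, 0, 0],
  jaw=[-0.3, -0.3, -0.3, -0.3, -0.3, -0.3, -0.3],
)

```text
t: 19.6
eef_pos: [561.1, 85.7, 129.7]
tcp_rot: [2.553, 1.557, 1.094]
ft_force: [-1.3, 0.6, 0.6]
opening: 0.638
```

Run:
```python
from h import *
w=snap("wrist","p_w"); d=snap("side"); crop(d,190,20,350,230,4,"p_d"); s=snap("scene"); crop(s,230,160,400,320,5,"p_s")
print(Rn.from_euler("xyz",env.state()["tcp_rot"]).as_matrix().round(3),env.state()["opening"])
th=np.radians(6.14);R=np.array([[np.cos(th),-np.sin(th)],[np.sin(th),np.cos(th)]]);o=np.array([579.5,112.8])
for y in (78,26,-26,-78):
    p=R@[-15,y]+o; print(y,p.round(1),"w",proj(w,[*p,95]).round(0),proj(w,[*p,119]).round(0),"d",proj(d,[*p,119]).round(1),"s",proj(s,[*p,119]).round(1))
```

```text
[[ 0.007  0.994  0.112]
 [ 0.012  0.112 -0.994]
 [-1.     0.009 -0.011]] 0.6487385899987186
78 [556.2 188.7] w [[291.  59.]] [[292.  52.]] d [[238.9 149.7]] s [[333.2 262.5]]
26 [561.8 137. ] w [[290. 148.]] [[291. 151.]] d [[248.1 162.1]] s [[319.5 245.3]]
-26 [567.4  85.3] w [[289. 227.]] [[290. 238.]] d [[258.  175.3]] s [[306.5 228.8]]
-78 [572.9  33.6] w [[288. 299.]] [[289. 317.]] d [[268.6 189.6]] s [[294.1 213.1]]
```

View pics/p_w.png

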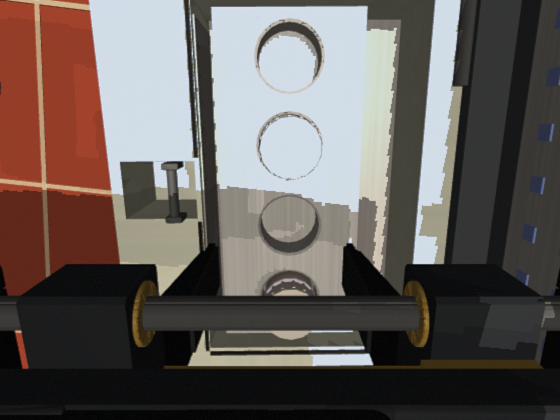

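View pics/p_d.png

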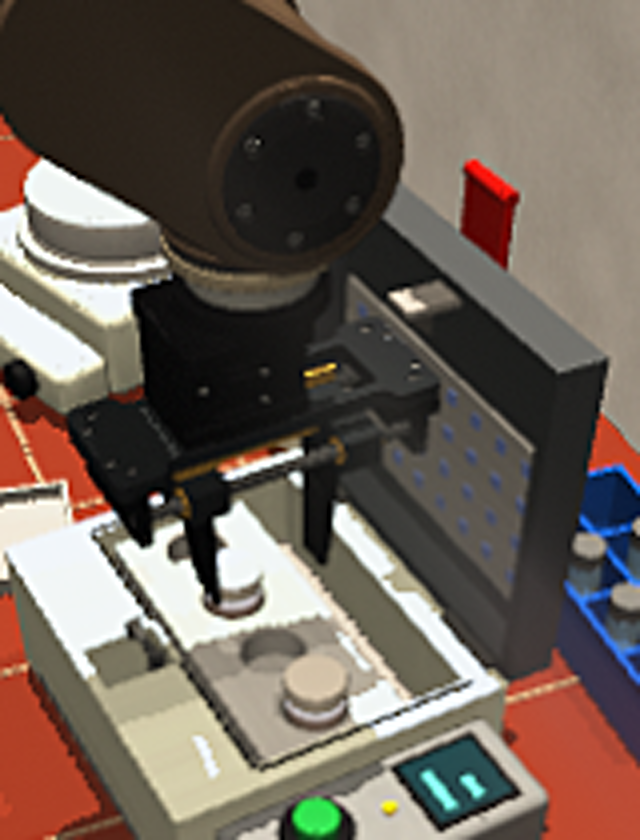

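View pics/p_s.png

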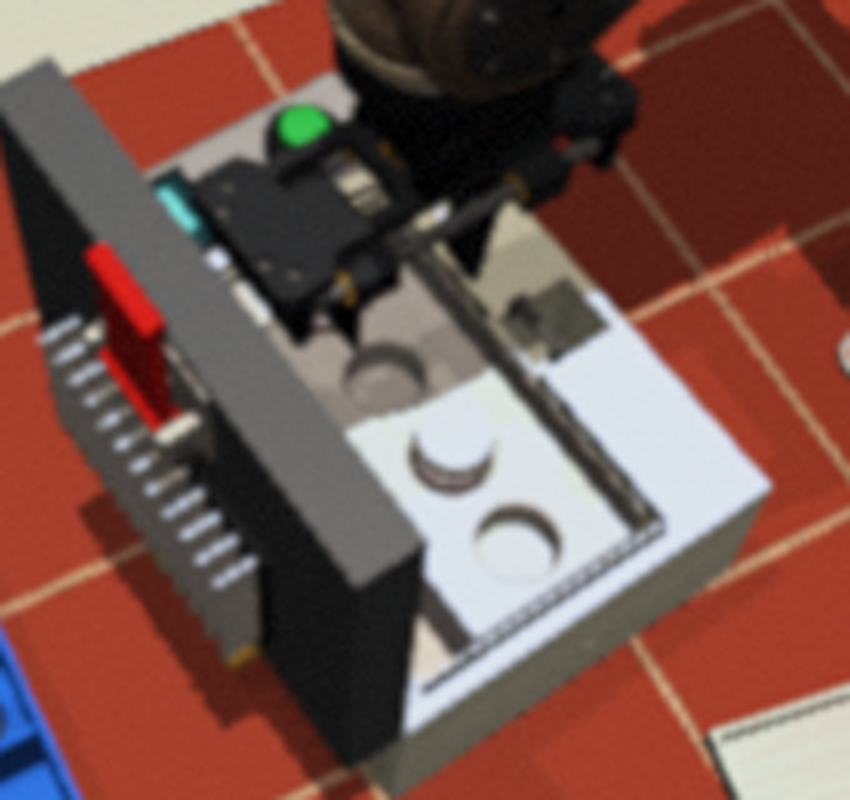

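Run:
```python
from h import *
w=snap("wrist"); crop(w,230,0,350,260,3,"q_w")
```

```text
(no output)
```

View pics/q_w.png

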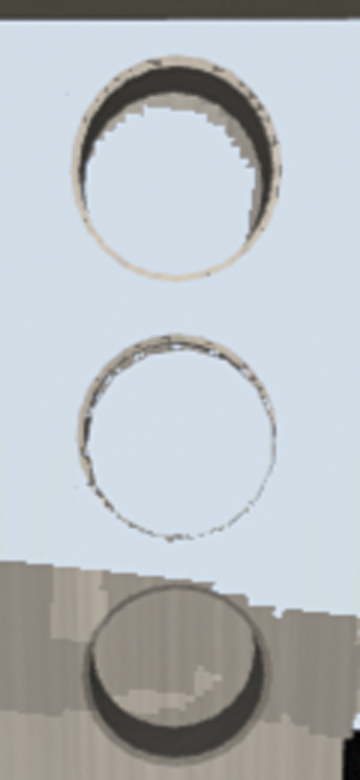

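Call:
apply_moves(
  offset=[
    [0.02, 1.2, 0],
    [0.02, 2.1, 0],
    [0.02, 2.1, -1],
    [0.02, 2.1, -1.8],
    [0.02, 2.1, -2.2],
    [0.02, 2.1, -2.42],
    [0.02, 2.1, -2.42],
    [0.02, 2.1, -2.42],
    [0.02, 2.1, -2.42],
    [0.02, 2.1, -2.42],
    [0.02, 2.1, -2.42],
    [0.02, 2.1, -2.42],
  ],
  yaw=[0, 0, 0, 0, 0, 0, 0, 0, 0, 0, 0, 0],
  jaw=[-0.3, -0.3, -0.3, -0.3, -0.3, -0.3, -0.3, 1, 1, 1, 1, 1],
)

```text
t: 21.3
eef_pos: [562.3, 138.1, 69.8]
tcp_rot: [2.467, 1.556, 1.008]
ft_force: [-1.2, -0.4, 3.1]
opening: 0.37
```

Run:
```python
from h import *
s=snap("scene");d=snap("side")
S=lambda x,y:(190+x/3-.33,90+y/3-.33); D=lambda x,y:(150+x/4-.4,90+y/4-.4)
for p in ((548,653),(712,597),(772,705),(603,770)): print(plane(s,S(*p),15).round(1))
for p in ((25,232),(30,328),(225,205)): print("d",plane(d,D(*p),15).round(1))
for n,a,b in (("o",0,0),): print(env.state()["opening"],env.state()["eef_pos"])
for n,c in (("scene",s),("side",d)): print(n,blobs(c,(105,120,60),(125,255,255))[0])
```

```text
[498.2 295.9  15. ]
[352.  319.2  15. ]
[365.4 413.   15. ]
[512.2 391.7  15. ]
d [368.6 409.9  15. ]
d [352.5 305.9  15. ]
d [513.3 383.8  15. ]
0.3710067637576814 [562.26227658 138.11481871  69.73357379]
scene [([254.1, 118.0], [249, 114, 11, 10, 85]), ([267.2, 141.1], [262, 136, 11, 11, 88]), ([213.0, 302.9], [174, 247, 75, 103, 3144])]
side [([358.0, 176.0], [331, 136, 57, 71, 1080]), ([357.2, 158.3], [355, 155, 5, 6, 16]), ([367.6, 171.4], [365, 169, 6, 6, 19]), ([292.9, 332.5], [284, 324, 19, 18, 261]), ([314.9, 385.9], [305, 376, 21, 22, 344])]
```

Call:
apply_moves(
  offset=[
    [0, 0, 1],
    [0, 0, 2],
    [0, 0, 3],
    [-1, 2, 3],
    [-2, 4, 3],
    [-3, 6, 3],
    [-3.69, 8.32, 3],
    [-3.69, 8.32, 2],
    [-3.69, 8.32, 0],
    [-3.69, 8.32, -1.5],
    [-3.69, 8.32, -2.2],
    [-3.69, 8.32, -2.2],
    [-3.69, 8.32, -2.2],
    [-3.69, 8.32, -2.2],
  ],
  yaw=[0, 0, 0, 0, 0, 0, 0, 0, 0, 0, 0, 0, 0, 0],
  jaw=[1, 1, 1, 1, 1, 1, 1, 1, 1, 1, 1, 1, 1, 1],
)

```text
t: 23.15
eef_pos: [470.6, 346.5, 16.0]
tcp_rot: [2.408, 1.554, 0.949]
ft_force: [-0.5, -0.1, -0.0]
opening: 0.374
```

Run:
```python
from h import *
w=snap("wrist","r_w"); d=snap("side"); crop(d,120,60,280,200,5,"r_d"); s=snap("scene"); crop(s,320,240,480,380,5,"r_s")
```

```text
(no output)
```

View pics/r_w.png

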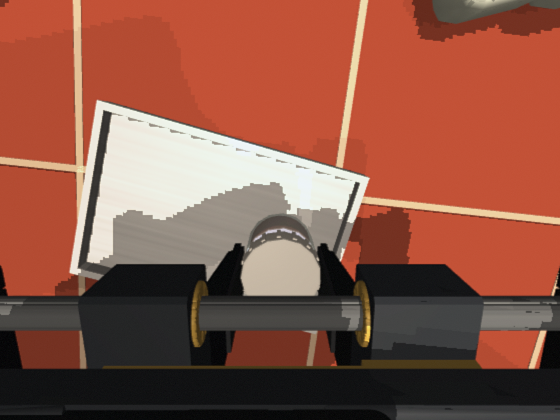

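View pics/r_d.png

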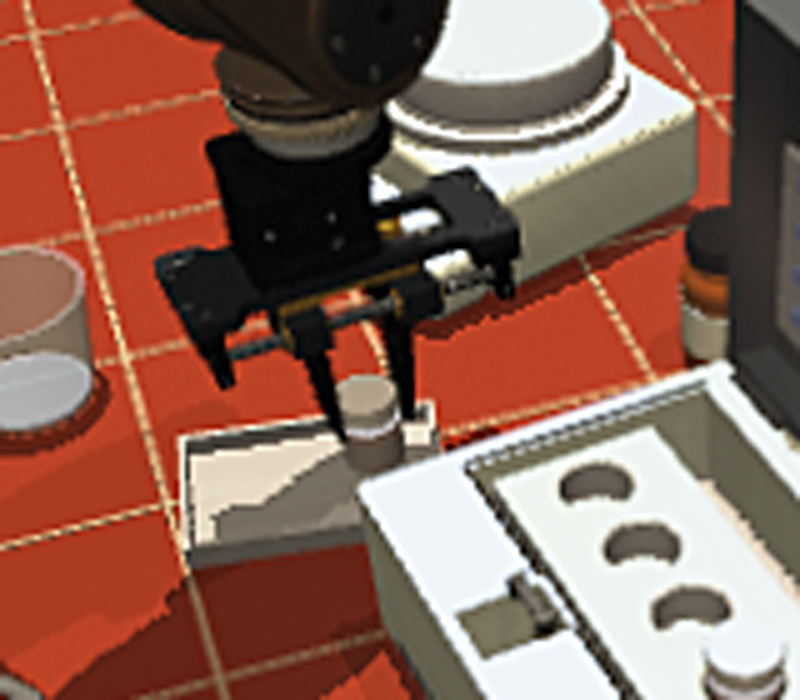

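View pics/r_s.png

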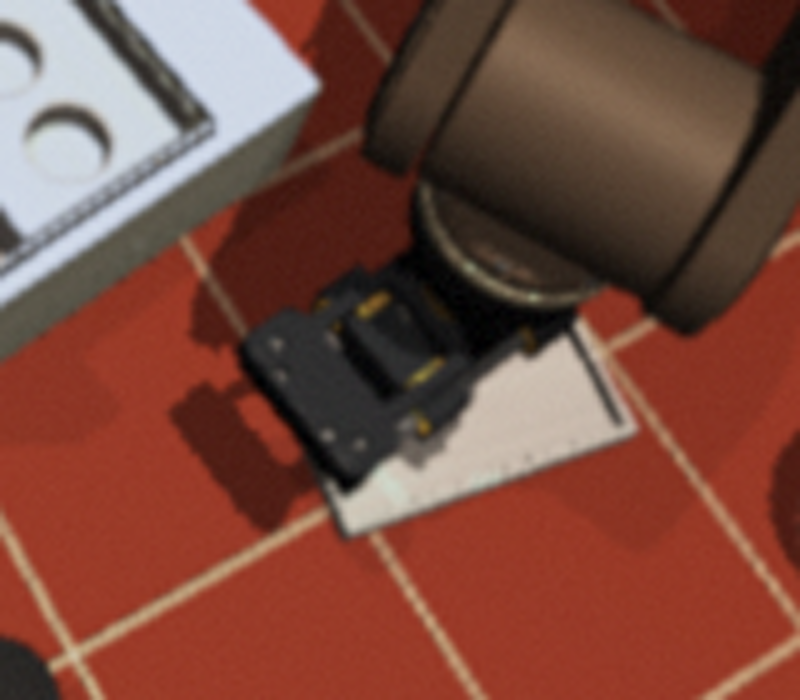

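Run:
```python
from h import *
w=snap("wrist")
P=[plane(w,p,15)[:2] for p in ((100,100),(368,180),(75,272))]
for p in P: print(p.round(1))
c=(P[1]+P[2])/2; u=(P[1]-P[0]);v=P[2]-P[0]; print("centre",c,np.linalg.norm(u),np.linalg.norm(v),u/np.linalg.norm(u))
```

```text
[368.8 413.2]
[514.4 387.2]
[354.  315.3]
centre [434.2041214  351.26762145] 147.84250292045647 98.98355799872118 [ 0.98450484 -0.17535738]
```

Call:
apply_moves(
  offset=[
    [0, 0, -0.25],
    [0, 0, -0.42],
    [0, 0, -0.5],
    [0, 0, -0.5],
    [0, 0, -0.5],
    [0, 0, -0.5],
    [0, 0, -0.5],
    [0, 0, 0.5],
    [0, 0, 1.5],
    [0, 0, 3],
    [0, 0, 5],
  ],
  yaw=[0, 0, 0, 0, 0, 0, 0, 0, 0, 0, 0],
  jaw=[1, 1, 1, 1, -0.15, -0.15, -0.15, -0.15, -0.15, -0.15, -0.15],
)

```text
t: 24.72
eef_pos: [469.8, 345.9, 140.8]
tcp_rot: [2.499, 1.557, 1.04]
ft_force: [0.9, 0.0, 0.3]
opening: 0.573
```

Run:
```python
from h import *
w=snap("wrist","t_w"); print(Rn.from_euler("xyz",env.state()["tcp_rot"]).as_matrix().round(3))
```

```text
[[ 0.015  0.994  0.112]
 [ 0.017  0.112 -0.994]
 [-1.     0.017 -0.015]]
```

View pics/t_w.png

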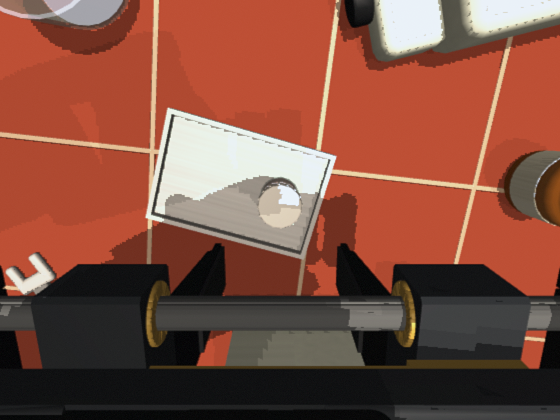

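Call:
apply_moves(
  offset=[
    [0.8, -2.4, 0],
    [1.6, -4.8, 0],
    [2.4, -7.2, 0],
    [3.2, -9.6, 0],
    [4.13, -12.44, 0],
    [4.13, -12.44, 0],
    [4.13, -12.44, 0],
    [4.13, -12.44, -1.2],
    [4.13, -12.44, -2.2],
    [4.13, -12.44, -2.6],
    [4.13, -12.44, -2.84],
    [4.13, -12.44, -2.84],
    [4.13, -12.44, -2.84],
    [4.13, -12.44, -2.84],
    [4.13, -12.44, -2.84],
    [4.13, -12.44, -2.84],
    [4.13, -12.44, -2.84],
  ],
  yaw=[0, 0, 0, 0, 0, 0, 0, 0, 0, 0, 0, 0, 0, 0, 0, 0, 0],
  jaw=[-0.3, -0.3, -0.3, -0.3, -0.3, -0.3, -0.3, -0.3, -0.3, -0.3, -0.3, -0.3, 1, 1, 1, 1, 1],
)

```text
t: 26.9
eef_pos: [575.3, 36.3, 77.0]
tcp_rot: [2.286, 1.548, 0.828]
ft_force: [-2.5, -0.4, 4.6]
opening: 0.372
```

Run:
```python
from h import *
w=snap("wrist","u_w"); d=snap("side"); crop(d,180,50,360,230,4,"u_d"); print(Rn.from_euler("xyz",env.state()["tcp_rot"]).as_matrix().round(3), env.state()["ft_force"],env.state()["eef_pos"])
```

```text
[[ 0.015  0.994  0.112]
 [ 0.016  0.112 -0.994]
 [-1.     0.017 -0.015]] [-2.34749003 -0.30835956  5.35566973] [575.3253203   36.36565788  76.95500636]
```

View pics/u_w.png

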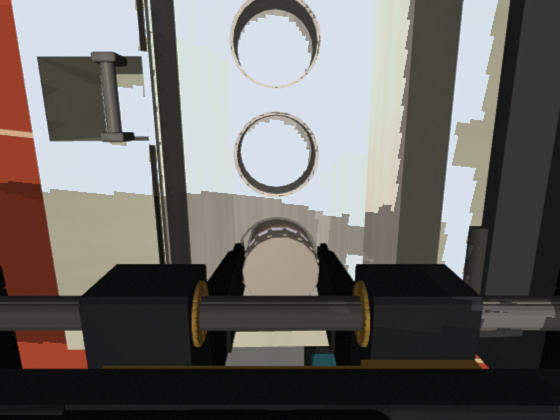

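View pics/u_d.png

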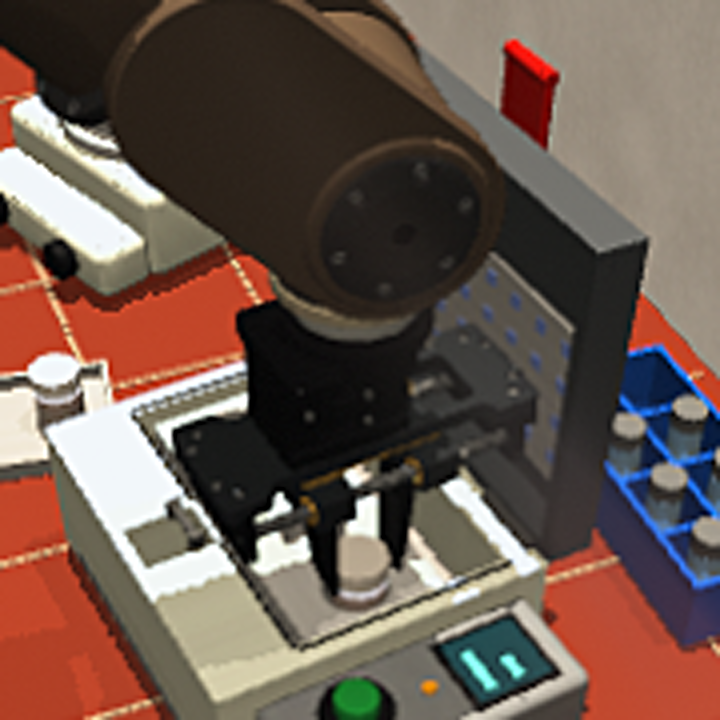

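Call:
apply_moves(
  offset=[
    [0, 0, 0.8],
    [0, 0, 1.8],
    [0, 0, 3],
    [0, 0, 3],
  ],
  yaw=[0, 0, 0, 0],
  jaw=[1, 1, 1, 1],
)

```text
t: 27.5
eef_pos: [576.3, 36.4, 153.6]
tcp_rot: [2.173, 1.546, 0.715]
ft_force: [0.7, 0.7, -0.5]
opening: 0.371
```

Run:
```python
from h import *
w=snap("wrist","v_w"); d=snap("side"); crop(d,180,50,360,230,4,"v_d"); print(Rn.from_euler("xyz",env.state()["tcp_rot"]).as_matrix().round(3), env.state()["ft_force"],env.state()["eef_pos"],env.state()["joints"].round(3))
```

```text
[[ 0.015  0.994  0.112]
 [ 0.017  0.112 -0.994]
 [-1.     0.016 -0.015]] [ 0.04762477 -0.3535852  -1.34403569] [575.05343894  36.3887703  151.30149805] [-0.061  0.451  1.731  0.021  0.945 -0.185]
```

View pics/v_w.png

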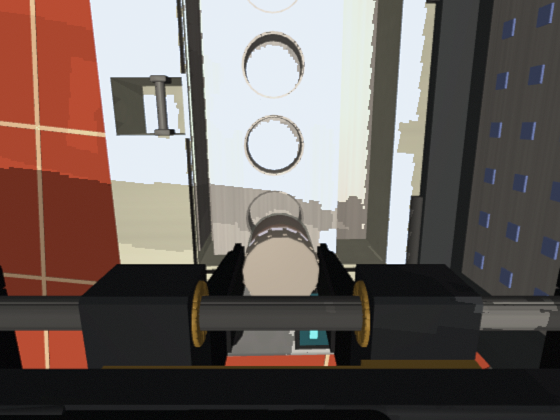

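View pics/v_d.png

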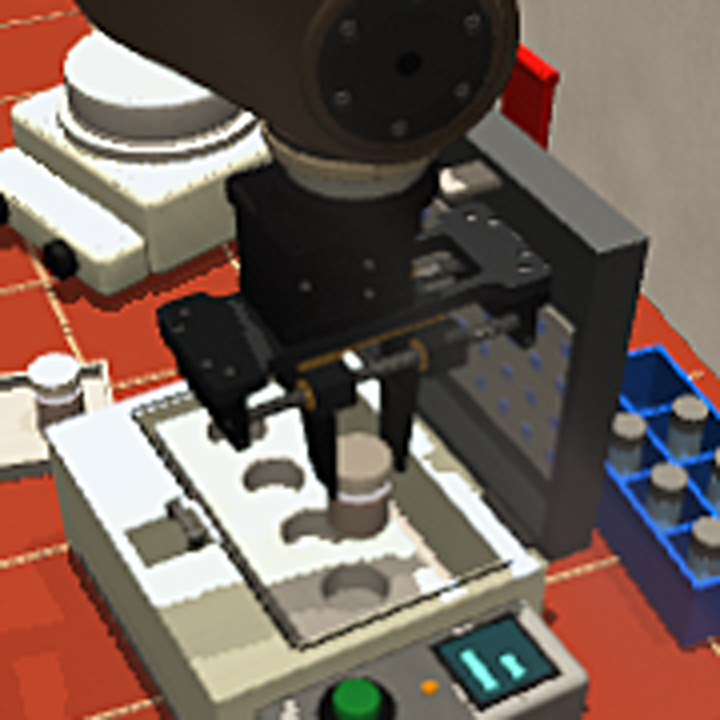

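Call:
apply_moves(
  offset=[
    [-1, 0, 0],
    [-2.2, 2.5, 0],
    [-3.4, 5, 0],
    [-4.6, 7.5, 0],
    [-5.8, 10, 0],
    [-7.09, 12.86, 0],
    [-7.09, 12.86, 0],
    [-7.09, 12.86, -1],
    [-7.09, 12.86, -3],
    [-7.09, 12.86, -4.5],
    [-7.09, 12.86, -5.1],
    [-7.09, 12.86, -5.1],
    [-7.09, 12.86, -5.1],
  ],
  yaw=[0, 0, 0, 0, 0, 0, 0, 0, 0, 0, 0, 0, 0],
  jaw=[1, 1, 1, 1, 1, 1, 1, 1, 1, 1, 1, 1, 1],
)

```text
t: 29.22
eef_pos: [398.3, 358.2, 24.8]
tcp_rot: [2.287, 1.547, 0.828]
ft_force: [0.3, -0.3, -0.7]
opening: 0.37
```

Run:
```python
from h import *
w=snap("wrist","x_w"); d=snap("side"); crop(d,120,60,280,200,5,"x_d"); print(env.state()["eef_pos"])
```

```text
[398.32577074 358.2554545   24.9748365 ]
```

View pics/x_w.png

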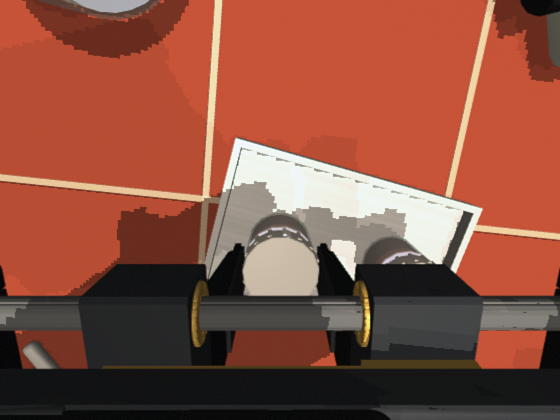

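View pics/x_d.png

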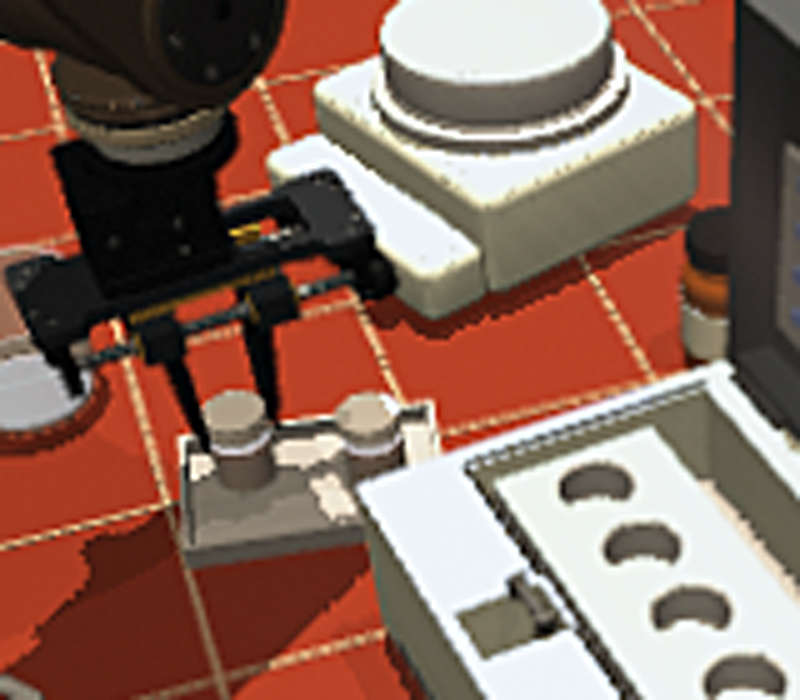

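Call:
apply_moves(
  offset=[
    [0, 0, -0.3],
    [0, 0, -0.5],
    [0, 0, -0.62],
    [0, 0, -0.62],
  ],
  yaw=[0, 0, 0, 0],
  jaw=[1, 1, 1, 1],
)

```text
t: 29.82
eef_pos: [398.3, 358.2, 9.9]
tcp_rot: [2.281, 1.547, 0.823]
ft_force: [-1.9, -1.1, 9.2]
opening: 0.37
```

Call:
apply_moves(
  offset=[
    [0, 0, 0],
    [0, 0, 0],
    [0, 0, 0],
    [0, 0, 0],
    [0, 0, 1],
    [0, 0, 3],
    [0, 0, 5],
    [0, 0, 5],
  ],
  yaw=[0, 0, 0, 0, 0, 0, 0, 0],
  jaw=[-0.15, -0.15, -0.15, -0.15, -0.15, -0.15, -0.15, -0.15],
)

```text
t: 30.82
eef_pos: [399.6, 359.2, 138.2]
tcp_rot: [2.236, 1.54, 0.778]
ft_force: [0.5, -0.4, -1.0]
opening: 0.574
```

Run:
```python
from h import *
w=snap("wrist","y_w"); d=snap("side","y_d"); s=snap("scene")
for n,c in (("scene",s),("side",d)): print(n,blobs(c,(105,120,60),(125,255,255))[0])
print(Rn.from_euler("xyz",env.state()["tcp_rot"]).as_matrix().round(3))
```

```text
scene [([254.1, 118.0], [249, 114, 11, 10, 85]), ([267.3, 141.1], [262, 136, 12, 11, 90]), ([212.2, 300.9], [174, 247, 75, 100, 2742])]
side [([358.4, 177.0], [331, 136, 57, 71, 1015]), ([293.0, 332.5], [284, 324, 19, 19, 262]), ([314.9, 385.9], [305, 375, 21, 23, 345])]
[[ 0.015  0.994  0.112]
 [ 0.017  0.112 -0.994]
 [-1.     0.017 -0.015]]
```

View pics/y_w.png

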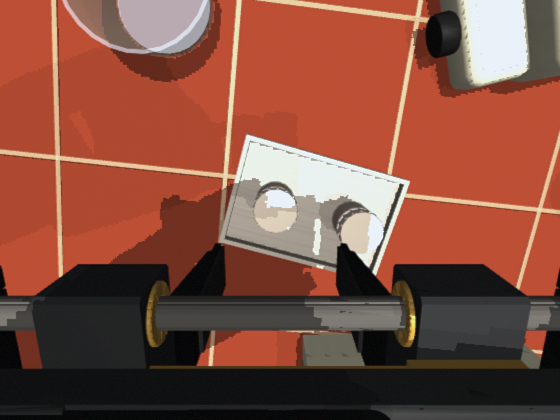

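View pics/y_d.png

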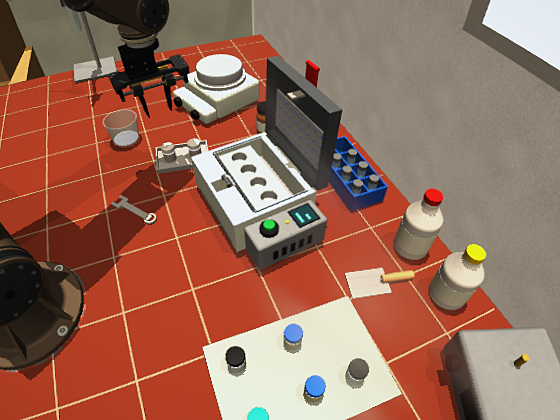

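Call:
apply_moves(
  offset=[
    [0.4, -2.4, 0.5],
    [0.8, -4.8, 0.5],
    [1.2, -7.2, 0.5],
    [1.6, -9.6, 0.5],
    [2, -12, 0.5],
    [2.4, -14.4, 0.5],
    [2.8, -16.8, 0.5],
    [3.2, -19.2, 0.5],
    [3.6, -21.6, 0.2],
    [4.07, -24.93, 0],
    [4.07, -24.93, 0],
    [4.07, -24.93, 0],
    [4.07, -24.93, 0],
    [4.07, -24.93, 0],
  ],
  yaw=[0, 0, 0, 0, 0, 0, 0, 0, 0, 0, 0, 0, 0, 0],
  jaw=[-0.2, -0.2, -0.2, -0.2, -0.2, -0.2, -0.2, -0.2, -0.2, -0.2, -0.2, -0.2, -0.2, -0.2],
)

```text
t: 32.72
eef_pos: [499.6, -263.9, 134.2]
tcp_rot: [2.304, 1.548, 0.847]
ft_force: [0.1, -0.3, -0.9]
opening: 0.599
```

Run:
```python
from h import *
w=snap("wrist","z_w"); print(env.state()["eef_pos"])
for b,st in blobs(w,(105,120,60),(125,255,255))[0]: print(b,st,plane(w,b,49).round(1))
print(Rn.from_euler("xyz",env.state()["tcp_rot"]).as_matrix().round(3))
```

```text
[ 499.69098032 -264.08214026  134.31289498]
[279.9, 210.2] [258, 188, 45, 45, 1558] [ 501.  -264.9   49. ]
[260.8, 335.9] [242, 330, 39, 16, 461] [ 497.2 -377.8   49. ]
[[ 0.016  0.993  0.114]
 [ 0.017  0.113 -0.993]
 [-1.     0.017 -0.015]]
```

View pics/z_w.png

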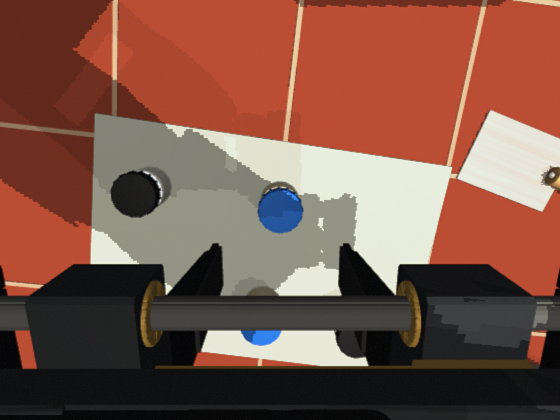

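Call:
apply_moves(
  offset=[
    [0.05, -0.03, -2],
    [0.05, -0.03, -4],
    [0.05, -0.03, -4.8],
    [0.05, -0.03, -5.27],
    [0.05, -0.03, -5.27],
    [0.05, -0.03, -5.27],
    [0.05, -0.03, -5.27],
    [0.05, -0.03, -5.27],
    [0.05, -0.03, -5.27],
    [0.05, -0.03, -5.27],
  ],
  yaw=[0, 0, 0, 0, 0, 0, 0, 0, 0, 0],
  jaw=[-0.2, -0.2, -0.2, -0.2, -0.2, 1, 1, 1, 1, 1],
)

```text
t: 34.02
eef_pos: [501.3, -265.1, 3.2]
tcp_rot: [2.241, 1.548, 0.784]
ft_force: [-1.1, -0.5, 6.3]
opening: 0.371
```

Call:
apply_moves(
  offset=[
    [0, 0, 1],
    [0, 0, 3],
    [0, 0, 5],
    [0, 1, 5.87],
    [0.5, 3, 5.87],
    [1, 5, 5.87],
    [1.5, 7, 5.87],
    [2, 9, 5.87],
    [2.4, 11, 5.87],
    [2.65, 13, 5.87],
    [2.65, 13, 5.87],
    [2.65, 13, 5.87],
    [2.65, 13, 5.87],
    [2.65, 13, 5.87],
  ],
  yaw=[0, 0, 0, 0, 0, 0, 0, 0, 0, 0, 0, 0, 0, 0],
  jaw=[1, 1, 1, 1, 1, 1, 1, 1, 1, 1, 1, 1, 1, 1],
)

```text
t: 35.78
eef_pos: [567.5, 58.9, 150.0]
tcp_rot: [2.24, 1.548, 0.781]
ft_force: [-0.2, -0.1, -1.1]
opening: 0.37
```

Run:
```python
from h import *
w=snap("wrist","A_w"); print(env.state()["eef_pos"],env.state()["opening"])
crop(w,180,0,380,260,3,"A_wc"); d=snap("side"); crop(d,180,50,360,230,4,"A_d")
print(blobs(d,(105,120,60),(125,255,255))[0])
print(Rn.from_euler("xyz",env.state()["tcp_rot"]).as_matrix().round(3))
```

```text
[567.5104876   59.08136442 149.97748722] 0.37292986054231425
[([358.0, 176.0], [331, 136, 57, 71, 1070]), ([262.7, 158.7], [256, 152, 15, 15, 174]), ([357.2, 158.1], [355, 155, 5, 6, 16]), ([314.8, 386.0], [305, 376, 21, 22, 345])]
[[ 0.016  0.994  0.113]
 [ 0.016  0.112 -0.994]
 [-1.     0.018 -0.014]]
```

View pics/A_wc.png

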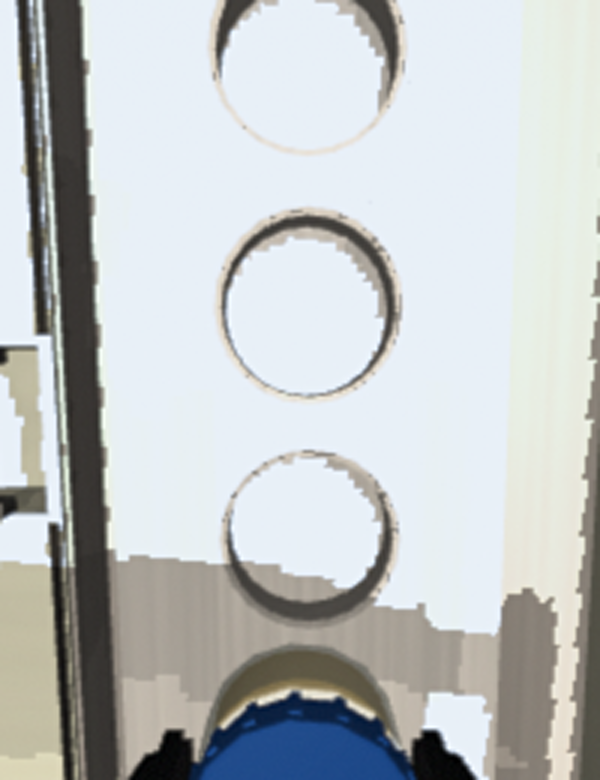

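View pics/A_d.png

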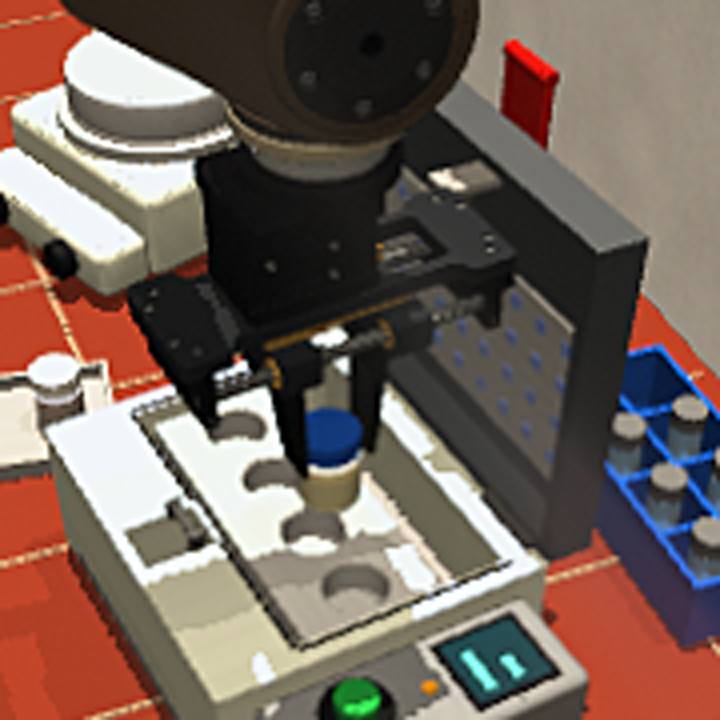

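Run:
```python
from h import *
w=snap("wrist"); e=env.state()["eef_pos"]; print(e)
b1=plane(w,(282.8,100.8),95);b2=plane(w,(283.2,178.7),95); print(b1.round(1),b2.round(1),np.linalg.norm(b1-b2), np.degrees(np.arctan2(-(b1-b2)[0],(b1-b2)[1])))
_,m=blobs(w,(105,100,40),(125,255,255))
ys,xs=np.where(m>0); k=(ys>200); ys,xs=ys[k],xs[k]; print(ys.min(),ys.max(),xs.min(),xs.max())
for r in range(ys.min(),ys.max()+1,6):
    c=xs[ys==r]; print(r,c.min(),c.max(),len(c))
crop(w,220,200,340,310,5,"B_w")
cnt=max(cv2.findContours(m[200:],cv2.RETR_EXTERNAL,cv2.CHAIN_APPROX_NONE)[0],key=cv2.contourArea)[:,0]+[0,200]
P=np.array([plane(w,q,196.8)[:2] for q in cnt if q[1]<292])
# circle fit
A=np.c_[2*P,np.ones(len(P))]; s=np.linalg.lstsq(A,(P**2).sum(1),rcond=None)[0]; print("circle",s[:2],np.sqrt(s[2]+s[:2]@s[:2]))
```

```text
[567.54770138  59.37830288 149.96163898]
[561.3 139.4  95. ] [567.4  87.8  95. ] 51.975666656984636 6.844734058230127
231 295 241 320
231 277 278 2
237 262 297 36
243 252 307 55
249 249 310 62
255 244 316 73
261 242 317 76
267 242 318 77
273 241 319 79
279 241 319 79
285 242 318 77
291 243 316 74
circle [566.62996606  60.75411401] 17.8691848429709
```

View pics/B_w.png

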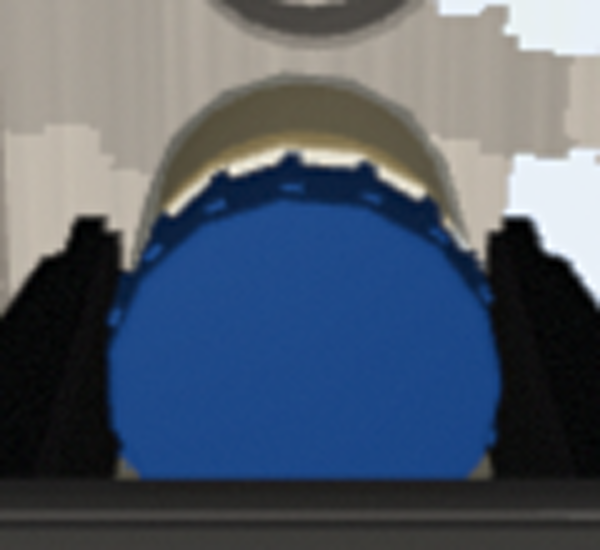

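Run:
```python
from h import *
w=snap("wrist"); e=env.state()["eef_pos"]; print(e)
f=w["frame"].astype(int); print(f[236,281],f[245,281],f[270,281])
m=((f[:,:,2]>115)&(f[:,:,0]<70)&(f[:,:,2]-f[:,:,0]>60)).astype(np.uint8); m[:225]=0
m=cv2.morphologyEx(m,cv2.MORPH_OPEN,np.ones((3,3),np.uint8))
cnt=max(cv2.findContours(m,cv2.RETR_EXTERNAL,cv2.CHAIN_APPROX_NONE)[0],key=cv2.contourArea)[:,0]
print(cnt.min(0),cnt.max(0))
for z in (190,194,197,200):
    P=np.array([plane(w,q,z)[:2] for q in cnt if q[1]<290])
    A=np.c_[2*P,np.ones(len(P))]; s=np.linalg.lstsq(A,(P**2).sum(1),rcond=None)[0]; print(z,"circle",s[:2],np.sqrt(s[2]+s[:2]@s[:2]))
```

```text
[567.53944056  59.52646303 149.99037615]
[12 33 65] [ 33  76 139] [ 28  72 136]
[243 240] [319 294]
190 circle [567.45250369  55.7533396 ] 17.770497223787547
194 circle [567.18470681  57.47581977] 17.329993850324907
197 circle [566.98385914  58.7676799 ] 16.99961632022605
200 circle [566.78301148  60.05954003] 16.669238790137815
```

Call:
apply_moves(
  offset=[
    [0, 0.6, 0],
    [0, 1.13, 0],
    [0, 1.13, -0.8],
    [0, 1.13, -1.6],
    [0, 1.13, -1.9],
    [0, 1.13, -1.9],
    [0, 1.13, -1.9],
  ],
  yaw=[0, 0, 0, 0, 0, 0, 0],
  jaw=[1, 1, 1, 1, 1, 1, 1],
)

```text
t: 36.85
eef_pos: [567.9, 88.0, 103.2]
tcp_rot: [2.211, 1.547, 0.754]
ft_force: [-0.5, 0.1, 0.0]
opening: 0.371
```

Run:
```python
from h import *
print(env.state()["eef_pos"],env.state()["ft_force"]); d=snap("side"); crop(d,200,90,320,220,6,"C_d"); w=snap("wrist"); crop(w,180,100,380,300,4,"C_w")
```

```text
[567.91546115  87.95289018 103.15927745] [-0.53031755  0.09878003  0.00130623]
```

View pics/C_d.png

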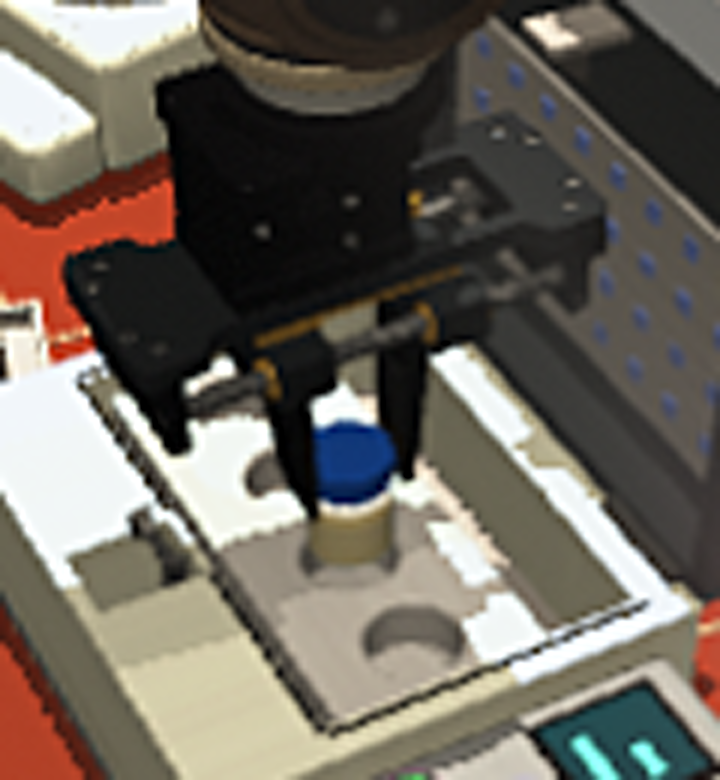

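View pics/C_w.png

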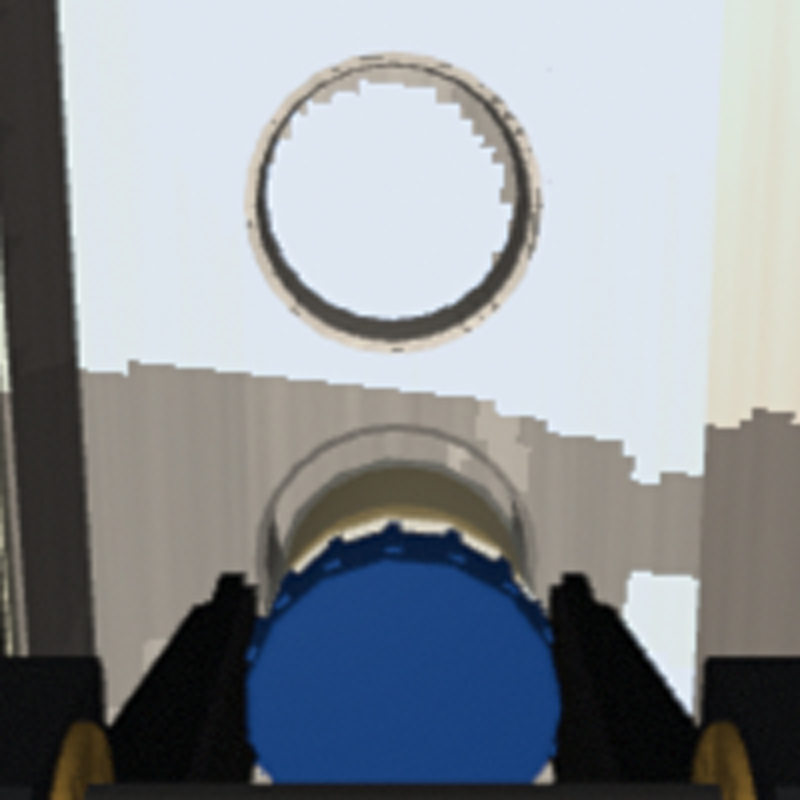

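Run:
```python
from h import *
w=snap("wrist"); print(env.state()["eef_pos"])
c=lambda x,y:(180+x/4-.4,100+y/4-.4)
u=np.array([-.119,.993])
for z in (100,102,104):
    p=plane(w,c(396,460),z)[:2]; print(z,"vial c",p-18*u)
q=plane(w,c(396,425),95)[:2]; b1=plane(w,c(393,202),95)[:2]; t1=plane(w,c(393,52),95)[:2]
print("b1",b1,"r",np.linalg.norm(t1-b1),"b2 pred",b1-52*u,"b2 from edge",q-np.linalg.norm(t1-b1)*u)
```

```text
[567.80098413  87.78801084 103.05534511]
100 vial c [567.46013974  85.37393612]
102 vial c [567.37606707  85.86710501]
104 vial c [567.2919944   86.36027391]
b1 [560.9672731  138.87154592] r 20.21943869962091 b2 pred [567.1552731   87.23554592] b2 from edge [567.35146258  87.12774607]
```

Call:
apply_moves(
  offset=[
    [0, 0.04, 0],
    [0, 0.04, -0.2],
    [0, 0.04, -0.4],
    [0, 0.04, -0.6],
    [0, 0.04, -0.7],
    [0, 0.04, -0.7],
  ],
  yaw=[0, 0, 0, 0, 0, 0],
  jaw=[1, 1, 1, 1, 1, 1],
)

```text
t: 37.75
eef_pos: [567.7, 88.8, 85.3]
tcp_rot: [2.227, 1.547, 0.769]
ft_force: [0.3, 0.8, -1.4]
opening: 0.373
```

Call:
apply_moves(
  offset=[
    [0, 0, -0.2],
    [0, 0, -0.38],
    [0, 0, -0.48],
    [0, 0, -0.5],
    [0, 0, -0.5],
  ],
  yaw=[0, 0, 0, 0, 0],
  jaw=[1, 1, 1, 1, 1],
)

```text
t: 38.38
eef_pos: [567.8, 88.8, 72.8]
tcp_rot: [2.224, 1.547, 0.766]
ft_force: [0.3, -0.1, 0.6]
opening: 0.369
```

Call:
apply_moves(
  offset=[
    [0, 0, 0],
    [0, 0, 0],
    [0, 0, 0],
    [0, 0, 0],
    [0, 0, 1],
    [0, 0, 2.5],
    [0, 0, 4],
    [0, 0, 4],
    [0, 0, 4],
  ],
  yaw=[0, 0, 0, 0, 0, 0, 0, 0, 0],
  jaw=[-0.15, -0.15, -0.15, -0.15, -0.15, -0.15, -0.15, -0.15, -0.15],
)

```text
t: 39.5
eef_pos: [567.4, 88.7, 172.2]
tcp_rot: [2.245, 1.548, 0.787]
ft_force: [-0.2, -0.5, -0.4]
opening: 0.579
```

Run:
```python
from h import *
w=snap("wrist","D_w"); print(env.state()["eef_pos"],env.state()["ft_force"]); d=snap("side"); crop(d,200,90,320,220,6,"D_d"); s=snap("scene")
print(blobs(w,(105,120,60),(125,255,255))[0])
for c in (s,d): print(blobs(c,(105,120,60),(125,255,255))[0])
th=np.radians(6.6)
for z in (119,125,130): print(z,proj(d,[567.3,87.3,z]),proj(w,[567.3,87.3,z]))
```

```text
[567.2211525   88.73251627 171.84477914] [-0.01871979 -0.03489904 -0.54599087]
[([278.9, 218.1], [254, 193, 51, 51, 1915])]
[([254.0, 118.1], [249, 114, 11, 10, 84]), ([307.3, 231.2], [301, 225, 14, 13, 150]), ([213.0, 302.8], [174, 247, 75, 103, 3161])]
[([358.2, 176.0], [331, 136, 57, 71, 1085]), ([357.2, 158.3], [355, 155, 5, 6, 16]), ([257.6, 176.0], [251, 170, 15, 13, 156]), ([314.8, 385.9], [305, 376, 21, 22, 344])]
119 [[257.69638365 174.81134077]] [[278.50814209 220.76534463]]
125 [[257.64189498 172.93196725]] [[278.61853512 222.99529758]]
130 [[257.5961473  171.35141498]] [[278.71441447 224.93207171]]
```

View pics/D_w.png

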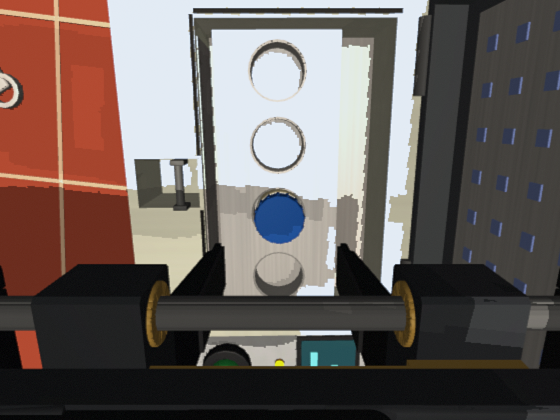

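View pics/D_d.png

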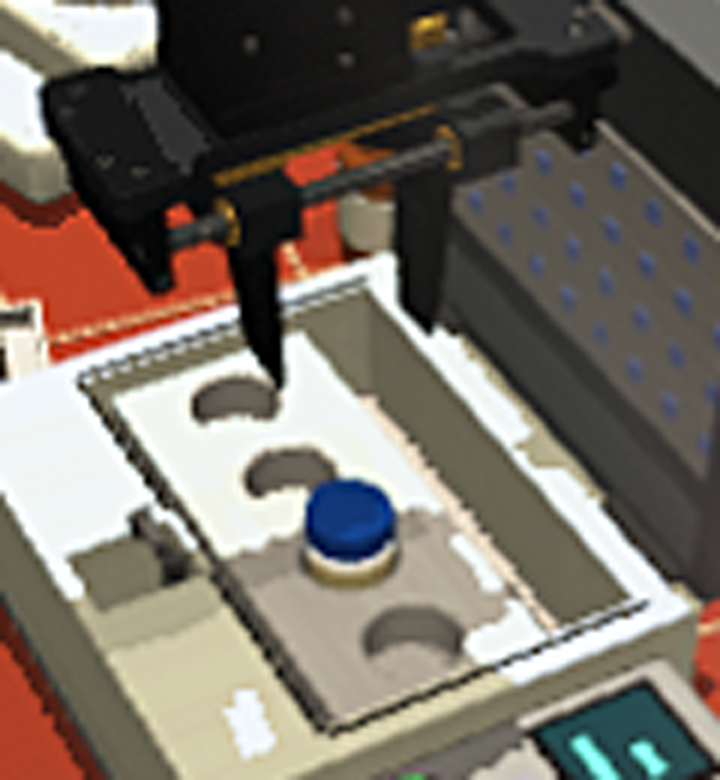

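Call:
apply_moves(
  offset=[
    [-0.3, -2.2, 0],
    [-0.6, -4.4, 0],
    [-1, -6.6, 0],
    [-1.4, -8.8, 0],
    [-1.8, -11, 0],
    [-2.2, -13.2, 0],
    [-2.5, -15.5, -0.5],
    [-2.83, -18.27, -1.2],
    [-2.83, -18.27, -1.2],
    [-2.83, -18.27, -1.2],
    [-2.83, -18.27, -1.2],
    [-2.83, -18.27, -1.2],
  ],
  yaw=[0, 0, 0, 0, 0, 0, 0, 0, 0, 0, 0, 0],
  jaw=[-0.1, -0.1, -0.1, -0.1, -0.1, -0.1, -0.1, -0.1, -0.1, -0.1, -0.1, -0.1],
)

```text
t: 41.15
eef_pos: [497.0, -366.8, 142.2]
tcp_rot: [2.263, 1.548, 0.807]
ft_force: [0.2, -0.4, 0.4]
opening: 0.547
```

Run:
```python
from h import *
w=snap("wrist","E_w"); print(env.state()["eef_pos"],env.state()["opening"])
for b,st in blobs(w,(105,120,60),(125,255,255))[0]: print(b,st,plane(w,b,49).round(1))
print("black",plane(w,(370,215),50))
print(Rn.from_euler("xyz",env.state()["tcp_rot"]).as_matrix().round(3))
```

```text
[ 497.02647692 -367.03020454  142.18814814] 0.5480915534195345
[276.8, 208.0] [255, 186, 44, 44, 1477] [ 496.  -368.3   49. ]
black [ 572.60091695 -365.48927657   50.        ]
[[ 0.016  0.993  0.114]
 [ 0.016  0.114 -0.993]
 [-1.     0.017 -0.014]]
```

View pics/E_w.png

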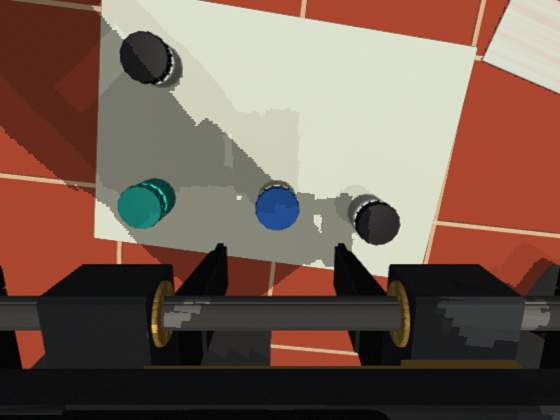

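Call:
apply_moves(
  offset=[
    [-0.04, -0.05, -2],
    [-0.04, -0.05, -4],
    [-0.04, -0.05, -5],
    [-0.04, -0.05, -5.57],
    [-0.04, -0.05, -5.57],
    [-0.04, -0.05, -5.57],
    [-0.04, -0.05, -5.57],
    [-0.04, -0.05, -5.57],
    [-0.04, -0.05, -5.57],
  ],
  yaw=[0, 0, 0, 0, 0, 0, 0, 0, 0],
  jaw=[-0.1, -0.1, -0.1, -0.1, -0.1, 1, 1, 1, 1],
)

```text
t: 42.32
eef_pos: [496.5, -368.7, 4.0]
tcp_rot: [2.18, 1.548, 0.724]
ft_force: [0.3, 1.0, 6.3]
opening: 0.372
```

Call:
apply_moves(
  offset=[
    [0, 0, 1],
    [0, 0, 3],
    [0, 0, 5],
    [0, 1, 5.85],
    [0.4, 3, 5.85],
    [0.8, 5.4, 5.85],
    [1.2, 7.8, 5.85],
    [1.5, 10.2, 5.85],
    [1.8, 12.6, 5.85],
    [2.1, 15, 5.85],
    [2.4, 17.4, 5.85],
    [2.6, 20.36, 5.85],
    [2.6, 20.36, 5.85],
    [2.6, 20.36, 5],
    [2.6, 20.36, 4],
    [2.6, 20.36, 4],
    [2.6, 20.36, 4],
    [2.6, 20.36, 4],
  ],
  yaw=[0, 0, 0, 0, 0, 0, 0, 0, 0, 0, 0, 0, 0, 0, 0, 0, 0, 0],
  jaw=[1, 1, 1, 1, 1, 1, 1, 1, 1, 1, 1, 1, 1, 1, 1, 1, 1, 1],
)

```text
t: 44.58
eef_pos: [561.9, 140.1, 105.0]
tcp_rot: [2.145, 1.547, 0.688]
ft_force: [0.1, 0.7, -0.8]
opening: 0.375
```

Run:
```python
from h import *
print(env.state()["eef_pos"],env.state()["ft_force"]); d=snap("side"); crop(d,200,90,320,220,6,"F_d"); w=snap("wrist"); crop(w,180,100,380,300,4,"F_w")
```

```text
[561.93752212 140.11528424 105.00079796] [ 0.09706264  0.6987455  -0.7871871 ]
```

View pics/F_d.png

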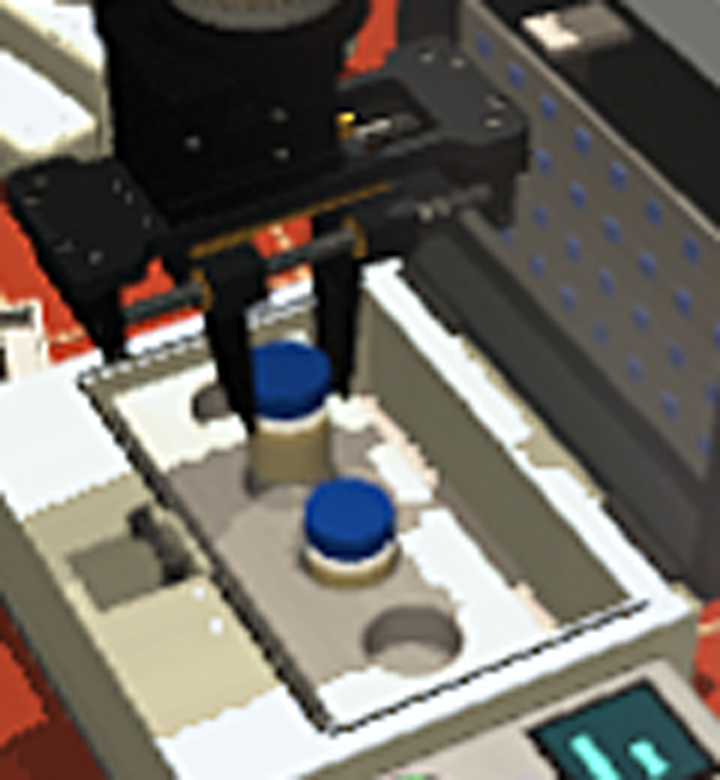

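View pics/F_w.png

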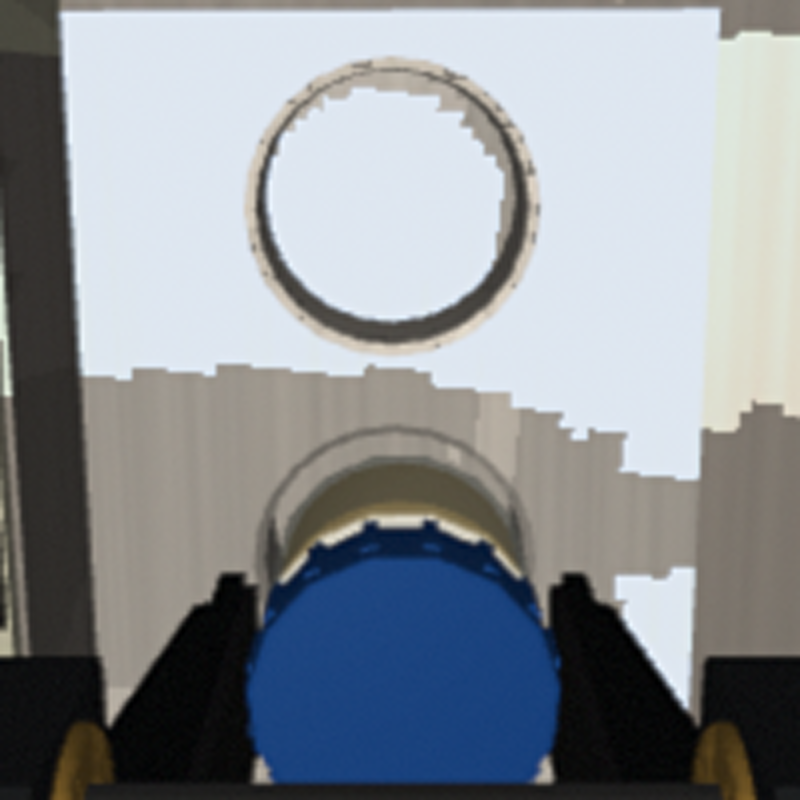

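Call:
apply_moves(
  offset=[
    [0, 0.03, 0],
    [0, 0.03, -0.2],
    [0, 0.03, -0.4],
    [0, 0.03, -0.6],
    [0, 0.03, -0.75],
    [0, 0.03, -0.75],
  ],
  yaw=[0, 0, 0, 0, 0, 0],
  jaw=[1, 1, 1, 1, 1, 1],
)

```text
t: 45.42
eef_pos: [561.5, 140.9, 85.4]
tcp_rot: [2.177, 1.548, 0.721]
ft_force: [-0.5, -1.7, -1.7]
opening: 0.373
```

Call:
apply_moves(
  offset=[
    [0, 0, -0.2],
    [0, 0, -0.38],
    [0, 0, -0.46],
    [0, 0, -0.48],
    [0, 0, -0.48],
  ],
  yaw=[0, 0, 0, 0, 0],
  jaw=[1, 1, 1, 1, 1],
)

```text
t: 46.05
eef_pos: [561.5, 140.8, 73.4]
tcp_rot: [2.174, 1.548, 0.718]
ft_force: [0.8, -3.5, 0.2]
opening: 0.374
```

Call:
apply_moves(
  offset=[
    [0, 0, 0],
    [0, 0, 0],
    [0, 0, 0],
    [0, 0, 0],
    [0, 0, 1],
    [0, 0, 2.5],
    [0, 0, 4],
    [0, 0, 4],
    [0, 0, 4],
  ],
  yaw=[0, 0, 0, 0, 0, 0, 0, 0, 0],
  jaw=[-0.15, -0.15, -0.15, -0.15, -0.15, -0.15, -0.15, -0.15, -0.15],
)

```text
t: 47.18
eef_pos: [561.1, 140.8, 172.8]
tcp_rot: [2.194, 1.549, 0.737]
ft_force: [-0.7, -1.2, -0.7]
opening: 0.573
```

Run:
```python
from h import *
w=snap("wrist","G_w"); print(env.state()["eef_pos"]); d=snap("side"); crop(d,200,90,320,220,6,"G_d"); s=snap("scene"); crop(s,190,80,450,350,3,"G_s")
for c in (w,s,d): print(blobs(c,(105,120,60),(125,255,255))[0])
```

```text
[560.98685725 140.78053747 172.37045697]
[([279.0, 218.2], [254, 193, 50, 50, 1913]), ([279.3, 280.3], [256, 261, 48, 35, 1359])]
[([309.6, 235.2], [308, 233, 5, 5, 20]), ([320.4, 247.7], [313, 241, 15, 14, 163]), ([212.9, 302.8], [174, 247, 75, 103, 3157])]
[([357.8, 175.9], [331, 136, 57, 71, 1078]), ([357.2, 158.3], [355, 155, 5, 6, 16]), ([247.5, 163.2], [241, 157, 14, 13, 149]), ([368.0, 170.9], [366, 169, 5, 5, 15]), ([257.5, 176.0], [251, 170, 15, 13, 156])]
```

View pics/G_w.png

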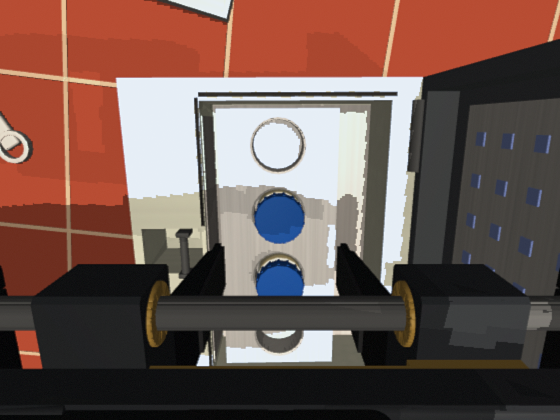

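View pics/G_d.png

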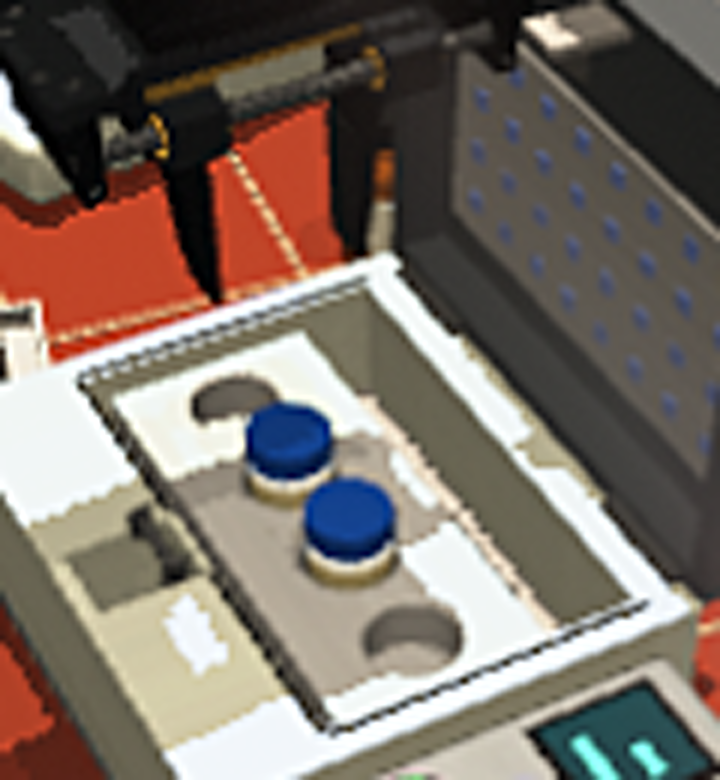

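View pics/G_s.png

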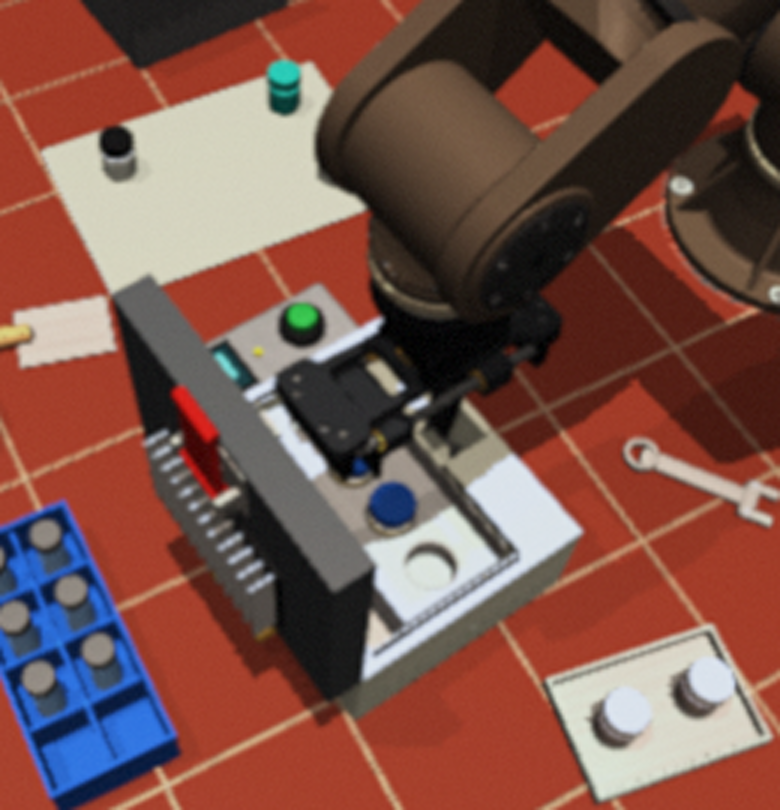

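Call:
apply_moves(
  offset=[
    [0, 0, 2],
    [0, 0, 4],
    [0, 0, 6],
    [1, 0.3, 6],
    [2, 0.7, 6],
    [4, 1.3, 6],
    [6.42, 2.1, 6],
    [6.42, 2.1, 6],
    [6.42, 2.1, 6],
    [6.42, 2.1, 5],
    [6.42, 2.1, 3.9],
    [6.42, 2.1, 3.9],
    [6.42, 2.1, 3.9],
  ],
  yaw=[0, 0, 0, 0, 0, 0, 0, 0, 0, 0, 0, 0, 0],
  jaw=[1, 1, 1, 1, 1, 1, 1, 1, 1, 1, 1, 1, 1],
)

```text
t: 48.95
eef_pos: [721.4, 193.2, 271.9]
tcp_rot: [2.171, 1.548, 0.714]
ft_force: [-0.0, 0.1, -0.5]
opening: 0.004
```

Run:
```python
from h import *
e=env.state()["eef_pos"]; print(e,env.state()["ft_force"],env.state()["opening"])
s=snap("scene"); crop(s,190,80,450,350,3,"H_s"); d=snap("side"); crop(d,220,10,400,150,4,"H_d")
e=env.state()["eef_pos"]
for th in np.arange(1.6,-.01,-.08):
    c,sn=np.cos(th),np.sin(th); r,h=195,30
    x=85-(r*c-h*sn)+10; z=105+r*sn+h*c-29.5
    P=np.array([572.6+.9934*x,175.5+.115*x,z]); print(round(th,2),((P-e)/25).round(2))
```

```text
[721.44032078 193.1643564  271.86849582] [-0.04122707  0.05597295 -0.51051712] 0.0037172497429907476
1.6 [-0.77 -0.11 -0.09]
1.52 [-1.39 -0.18  0.  ]
1.44 [-2.02 -0.25  0.04]
1.36 [-2.65 -0.33  0.03]
1.28 [-3.27 -0.4  -0.03]
1.2 [-3.89 -0.47 -0.14]
1.12 [-4.49 -0.54 -0.31]
1.04 [-5.08 -0.61 -0.52]
0.96 [-5.66 -0.68 -0.77]
0.88 [-6.21 -0.74 -1.07]
0.8 [-6.73 -0.8  -1.42]
0.72 [-7.23 -0.86 -1.8 ]
0.64 [-7.69 -0.91 -2.23]
0.56 [-8.12 -0.96 -2.69]
0.48 [-8.51 -1.01 -3.18]
0.4 [-8.86 -1.05 -3.71]
0.32 [-9.17 -1.08 -4.26]
0.24 [-9.43 -1.11 -4.83]
0.16 [-9.65 -1.14 -5.42]
0.08 [-9.82 -1.16 -6.03]
-0.0 [-9.94 -1.17 -6.65]
```

View pics/H_s.png

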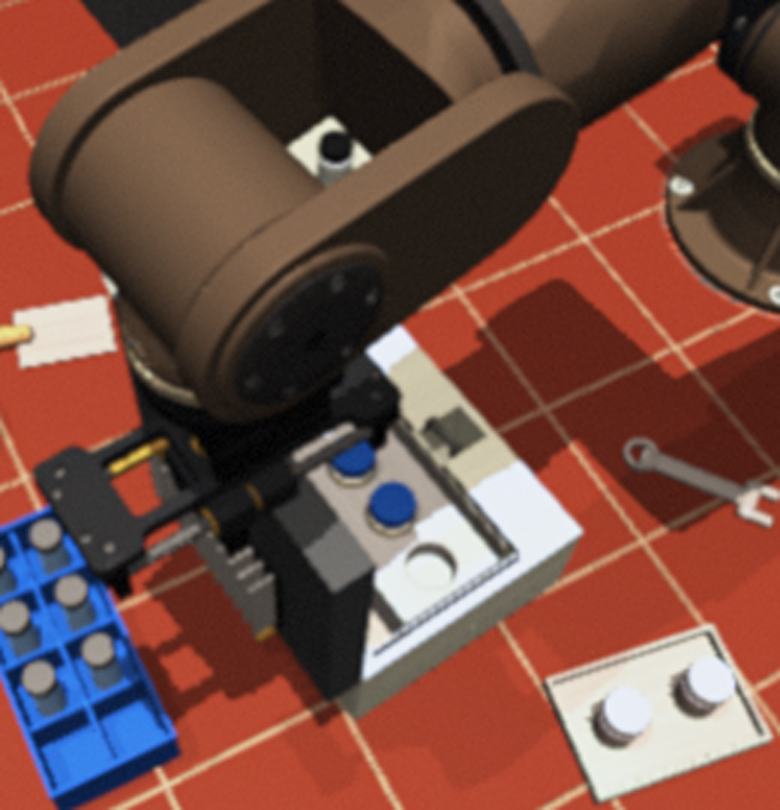

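View pics/H_d.png

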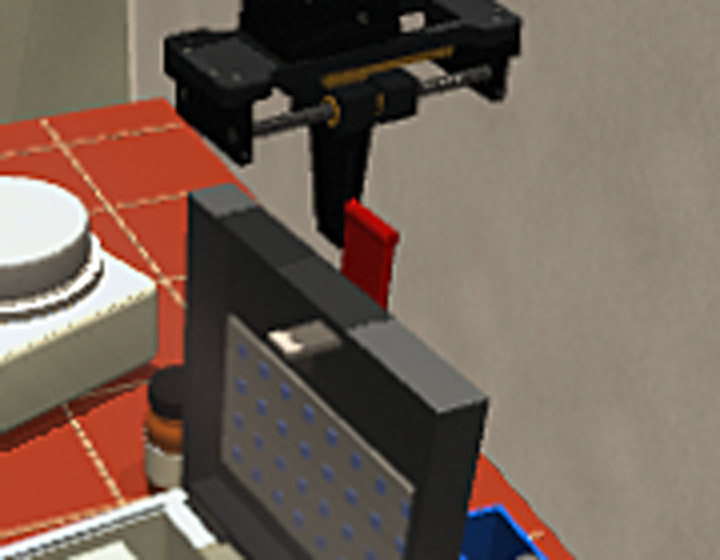

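Call:
apply_moves(
  offset=[
    [-0.4, -0.05, -0.05],
    [-0.77, -0.11, -0.09],
    [-1.39, -0.18, 0],
    [-2.02, -0.25, 0.02],
    [-2.65, -0.33, 0.02],
    [-3.27, -0.4, -0.03],
    [-3.89, -0.47, -0.14],
    [-4.49, -0.54, -0.31],
    [-5.08, -0.61, -0.52],
    [-5.08, -0.61, -0.52],
  ],
  yaw=[0, 0, 0, 0, 0, 0, 0, 0, 0, 0],
  jaw=[1, 1, 1, 1, 1, 1, 1, 1, 1, 1],
)

```text
t: 50.3
eef_pos: [593.7, 177.9, 259.2]
tcp_rot: [2.162, 1.548, 0.706]
ft_force: [0.5, 0.5, 0.0]
opening: 0.003
```

Run:
```python
from h import *
e=env.state()["eef_pos"]; print(e,env.state()["ft_force"],env.state()["opening"])
d=snap("side"); crop(d,180,20,380,220,4,"I_d")
for th in np.arange(1.04,-.01,-.08):
    c,sn=np.cos(th),np.sin(th); r,h=195,30
    x=85-(r*c-h*sn)+10; z=105+r*sn+h*c-29.5
    P=np.array([572.6+.9934*x,175.5+.115*x,z]); print(round(th,2),((P-e)/25).round(2))
```

```text
[593.66402262 177.92635792 259.21105882] [0.53519461 0.45105066 0.03722804] 0.002855926604678984
1.04 [ 0.04  0.   -0.01]
0.96 [-0.54 -0.06 -0.27]
0.88 [-1.09 -0.13 -0.57]
0.8 [-1.61 -0.19 -0.92]
0.72 [-2.11 -0.24 -1.3 ]
0.64 [-2.57 -0.3  -1.73]
0.56 [-3.   -0.35 -2.19]
0.48 [-3.39 -0.39 -2.68]
0.4 [-3.74 -0.43 -3.21]
0.32 [-4.05 -0.47 -3.76]
0.24 [-4.31 -0.5  -4.33]
0.16 [-4.53 -0.52 -4.92]
0.08 [-4.7  -0.54 -5.53]
0.0 [-4.82 -0.56 -6.15]
```

View pics/I_d.png

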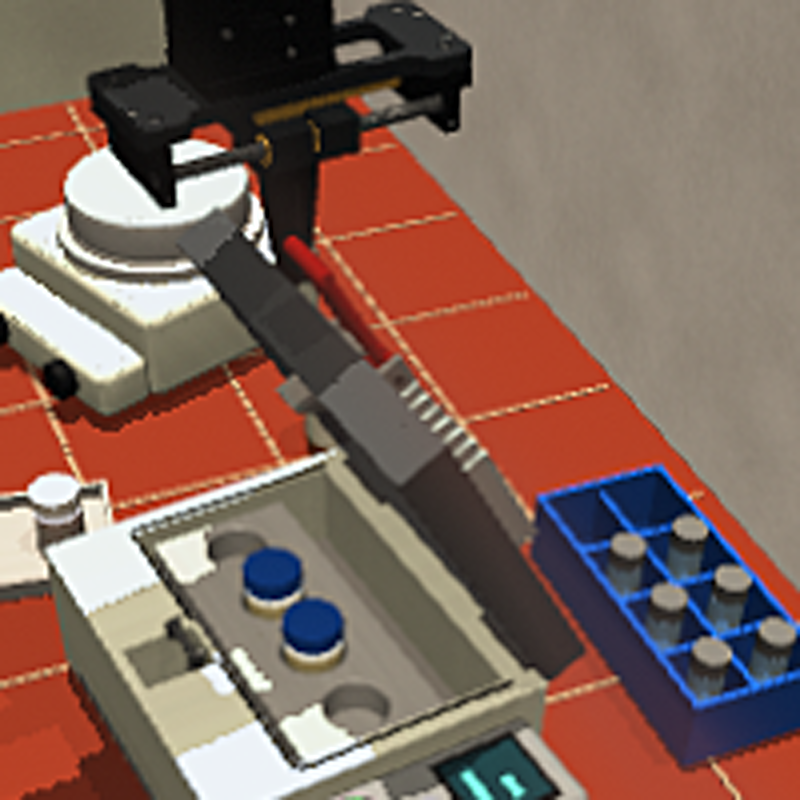

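Call:
apply_moves(
  offset=[
    [-0.54, -0.06, -0.27],
    [-1.09, -0.13, -0.57],
    [-1.61, -0.19, -0.92],
    [-2.11, -0.24, -1.3],
    [-2.57, -0.3, -1.73],
    [-3.0, -0.35, -2.19],
    [-3.39, -0.39, -2.68],
    [-3.74, -0.43, -3.21],
    [-4.05, -0.47, -3.76],
    [-4.31, -0.5, -4.33],
    [-4.53, -0.52, -4.92],
    [-4.53, -0.52, -4.92],
  ],
  yaw=[0, 0, 0, 0, 0, 0, 0, 0, 0, 0, 0, 0],
  jaw=[1, 1, 1, 1, 1, 1, 1, 1, 1, 1, 1, 1],
)

```text
t: 51.85
eef_pos: [480.9, 164.9, 135.6]
tcp_rot: [2.193, 1.549, 0.737]
ft_force: [0.2, 0.8, 0.4]
opening: 0.0
```

Run:
```python
from h import *
e=env.state()["eef_pos"]; print(e,env.state()["ft_force"])
d=snap("side"); crop(d,150,60,350,240,4,"J_d"); s=snap("scene"); crop(s,220,130,420,330,4,"J_s")
```

```text
[480.88621268 164.93262166 135.64188555] [0.23080834 0.77401936 0.36062463]
```

View pics/J_d.png

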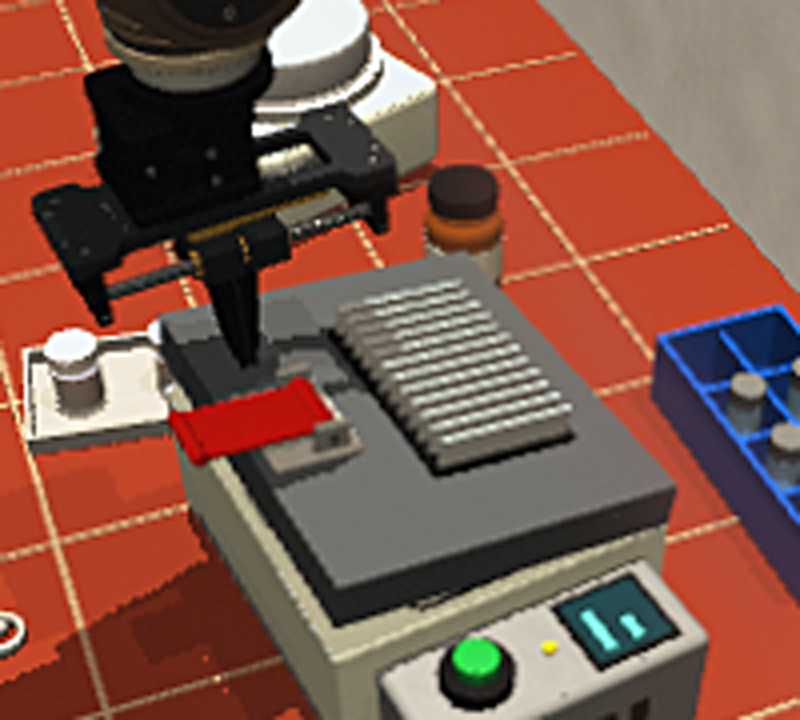

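View pics/J_s.png

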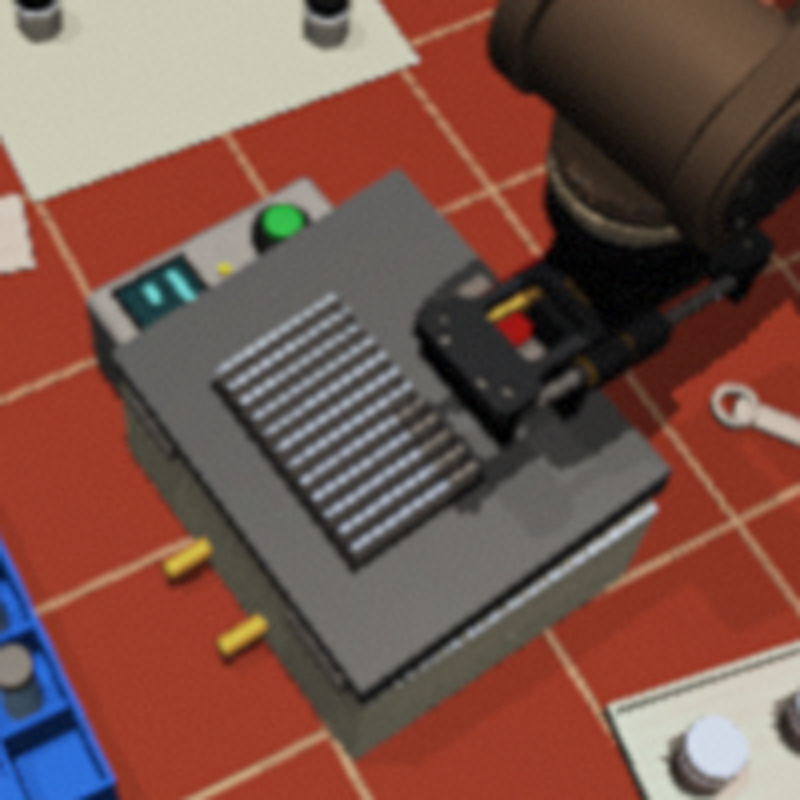

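Call:
apply_moves(
  offset=[
    [-0.1, -0.01, -0.4],
    [-0.17, -0.02, -0.7],
    [-0.22, -0.03, -0.9],
    [-0.27, -0.03, -1.05],
    [-0.27, -0.03, -1.12],
    [-0.27, -0.03, -1.12],
  ],
  yaw=[0, 0, 0, 0, 0, 0],
  jaw=[1, 1, 1, 1, 1, 1],
)

```text
t: 52.7
eef_pos: [474.6, 164.3, 108.3]
tcp_rot: [2.172, 1.548, 0.716]
ft_force: [-0.3, -0.2, -0.2]
opening: 0.006
```

Call:
apply_moves(
  offset=[
    [0, 0, -0.05],
    [0, 0, -0.1],
    [0, 0, -0.15],
    [0, 0, -0.15],
  ],
  yaw=[0, 0, 0, 0],
  jaw=[1, 1, 1, 1],
)

```text
t: 53.2
eef_pos: [474.5, 164.3, 105.1]
tcp_rot: [2.166, 1.548, 0.709]
ft_force: [-2.9, -0.3, 9.7]
opening: 0.005
```

Call:
apply_moves(
  offset=[
    [0, 0, -0.05],
    [0, 0, -0.08],
    [0, 0, -0.08],
    [0, 0, -0.08],
  ],
  yaw=[0, 0, 0, 0],
  jaw=[1, 1, 1, 1],
)

```text
t: 53.7
eef_pos: [474.6, 164.3, 104.9]
tcp_rot: [2.134, 1.547, 0.678]
ft_force: [-6.8, -1.9, 26.3]
opening: 0.007
```

Run:
```python
from h import *
e=env.state()["eef_pos"]; print(e,env.state()["ft_force"])
d=snap("side"); crop(d,150,60,350,240,4,"K_d")
```

```text
[474.58313197 164.27681419 104.90885474] [-6.80789004 -1.94187905 26.30942043]
```

View pics/K_d.png

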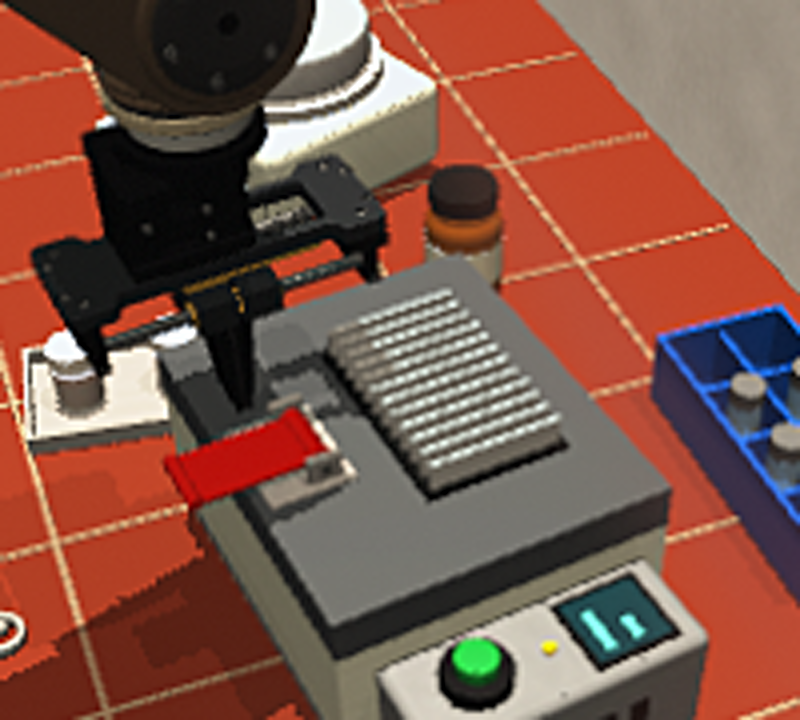

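Call:
apply_moves(
  offset=[
    [0, 0, 0.5],
    [0, 0, 1.5],
    [0, 0, 2.4],
    [0.5, -2, 2.4],
    [1, -4, 2.4],
    [1.8, -6.4, 2.4],
    [2.55, -8.77, 2.4],
    [2.55, -8.77, 2.4],
    [2.55, -8.77, 2.4],
    [2.55, -8.77, 2.4],
  ],
  yaw=[0, 0, 0, 0, 0, 0, 0, 0, 0, 0],
  jaw=[1, 1, 1, 1, 1, 1, 1, 1, 1, 1],
)

```text
t: 55.0
eef_pos: [538.0, -53.7, 165.1]
tcp_rot: [2.141, 1.547, 0.687]
ft_force: [-0.2, 0.3, 0.0]
opening: 0.003
```

Run:
```python
from h import *
e=env.state()["eef_pos"]; print(e,env.state()["ft_force"])
w=snap("wrist","L_w"); d=snap("side"); crop(d,150,60,350,260,4,"L_d"); s=snap("scene")
for n,c in (("w",w),("s",s),("d",d)):
    for b,st in blobs(c,(45,100,50),(74,255,255))[0]: print(n,b,st,plane(c,b,108).round(1))
P=[]
for c,uv in ((s,(0,0)),): pass
```

```text
[538.00921664 -53.73600054 165.05093808] [-0.16181654  0.34849916  0.03291271]
w [279.3, 215.5] [262, 197, 36, 38, 1048] [538.4 -52.3 108. ]
s [290.3, 185.0] [286, 181, 10, 9, 69] [538.1 -51.4 108. ]
d [268.7, 224.9] [263, 220, 12, 11, 112] [538.3 -52.1 108. ]
```

View pics/L_w.png

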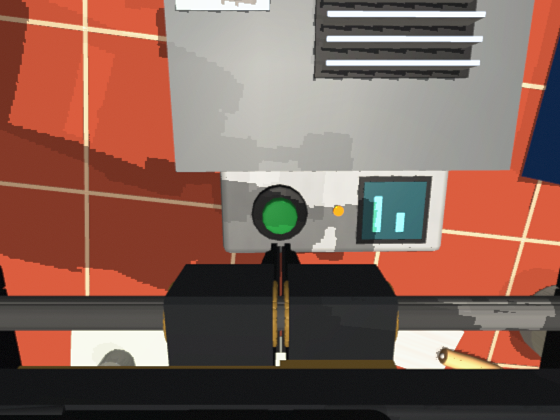

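View pics/L_d.png

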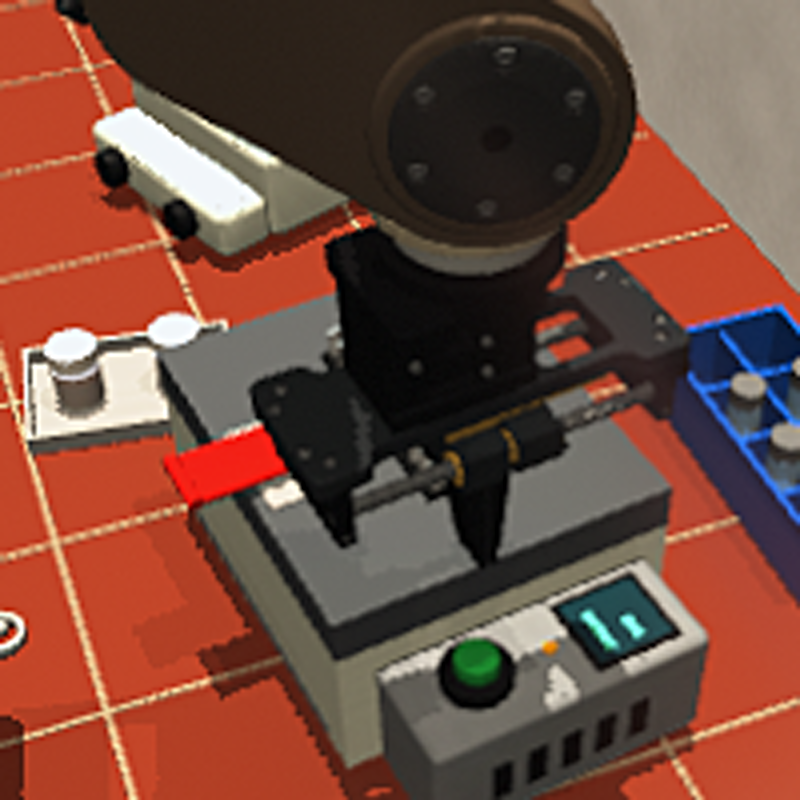

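Call:
apply_moves(
  offset=[
    [0, 0.04, -1.5],
    [0, 0.04, -2.8],
    [0, 0.04, -3.3],
    [0, 0.04, -3.45],
    [0, 0.04, -3.5],
    [0, 0.04, -3.55],
    [0, 0.04, -3.6],
    [0, 0.04, -3.6],
    [0, 0.04, -3.6],
  ],
  yaw=[0, 0, 0, 0, 0, 0, 0, 0, 0],
  jaw=[1, 1, 1, 1, 1, 1, 1, 1, 1],
)

```text
t: 56.28
eef_pos: [538.6, -52.9, 76.0]
tcp_rot: [2.09, 1.545, 0.635]
ft_force: [-3.2, 2.6, 10.6]
opening: 0.005
```

Call:
apply_moves(
  offset=[
    [0, 0, -0.04],
    [0, 0, -0.07],
    [0, 0, -0.07],
    [0, 0, -0.07],
  ],
  yaw=[0, 0, 0, 0],
  jaw=[1, 1, 1, 1],
)

```text
t: 56.78
eef_pos: [538.8, -52.9, 75.9]
tcp_rot: [2.049, 1.544, 0.595]
ft_force: [-5.6, 1.0, 19.3]
opening: 0.005
```

Run:
```python
from h import *
e=env.state()["eef_pos"]; print(e,env.state()["ft_force"])
d=snap("side"); crop(d,230,180,330,280,7,"M_d"); w=snap("wrist"); crop(w,200,180,360,300,5,"M_w")
```

```text
[538.7586804  -52.88124801  75.87058583] [-5.63884685  1.02848208 19.27374524]
```

View pics/M_d.png

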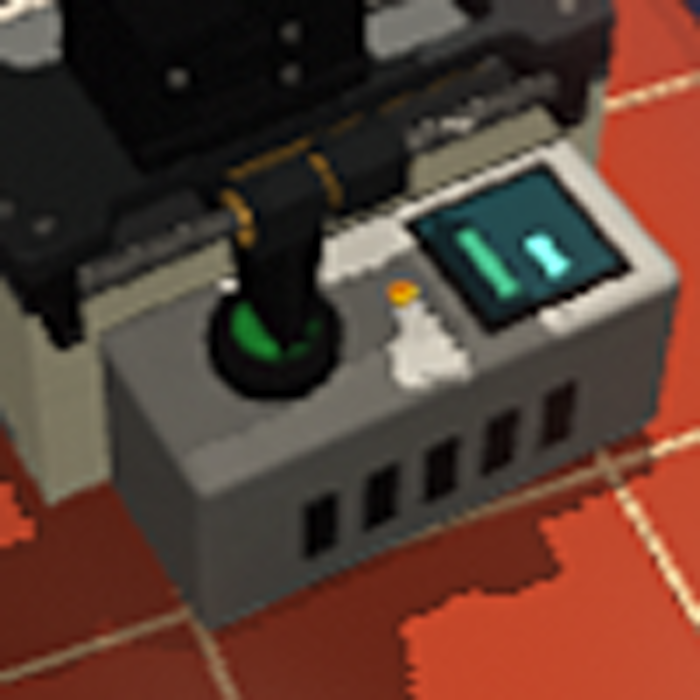

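View pics/M_w.png

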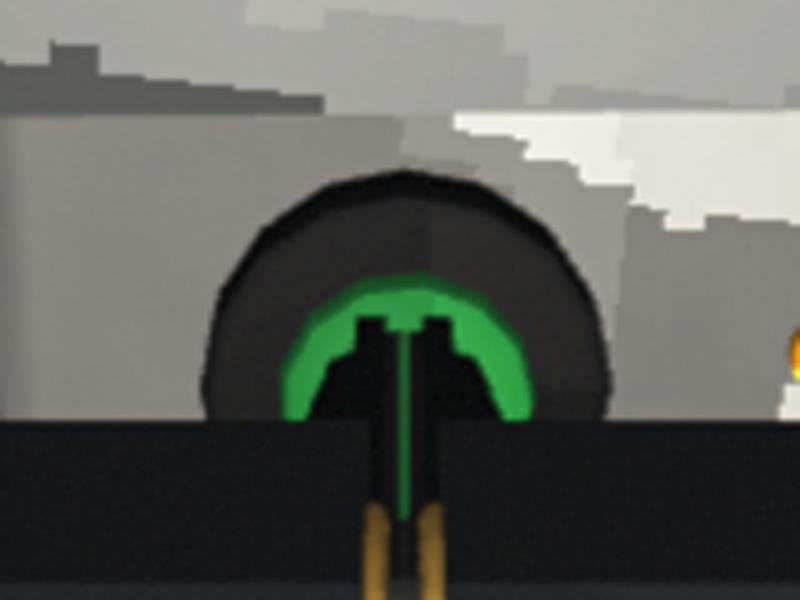

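Call:
apply_moves(
  offset=[
    [0, 0, 0.5],
    [0, 0, 2],
    [0, 0, 4],
    [0, 0, 6],
    [-2, -1, 7],
    [-3.5, -2, 7],
    [-3.5, -2, 7],
    [-3.5, -2, 7],
  ],
  yaw=[0, 0, 0, 0, 0, 0, 0, 0],
  jaw=[1, 1, 1, 1, 1, 1, 1, 1],
)

```text
t: 57.88
eef_pos: [451.7, -103.1, 251.2]
tcp_rot: [2.018, 1.544, 0.563]
ft_force: [0.3, 0.4, 0.9]
opening: 0.003
```

Run:
```python
from h import *
e=env.state()["eef_pos"]; print(e,env.state()["ft_force"],env.state()["t"])
d=snap("side","N_d"); s=snap("scene","N_s"); crop(d,140,80,350,270,3.8,"N_dc")
S=lambda x,y:(190+x/3-.33,90+y/3-.33)
for n,c in (("s",s),("d",d)): print(n,blobs(c,(45,100,50),(74,255,255))[0],blobs(c,(105,120,60),(125,255,255))[0])
```

```text
[ 451.71525952 -103.08297305  251.24032248] [0.32033922 0.44080068 0.89602166] 57.875
s [([290.3, 185.1], [285, 181, 12, 9, 81])] [([212.4, 301.5], [174, 247, 75, 103, 2845])]
d [([268.7, 224.9], [263, 220, 13, 12, 119])] [([351.6, 170.2], [315, 136, 73, 71, 1405])]
```

View pics/N_dc.png

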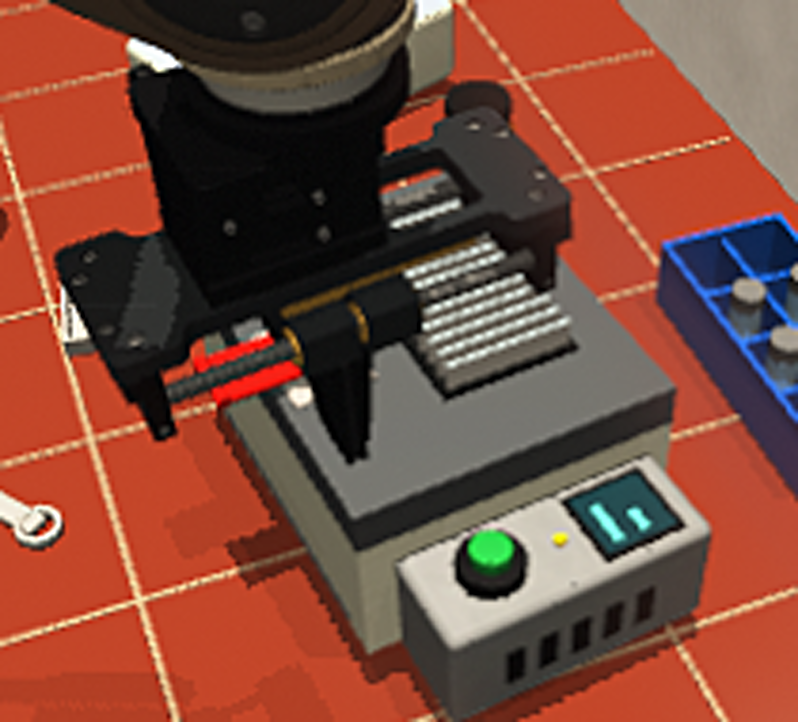

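View pics/N_d.png

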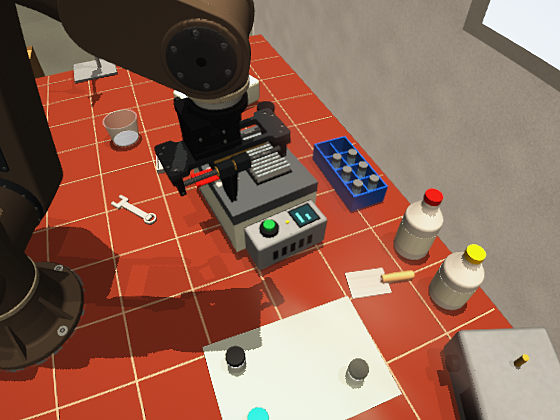

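View pics/N_s.png

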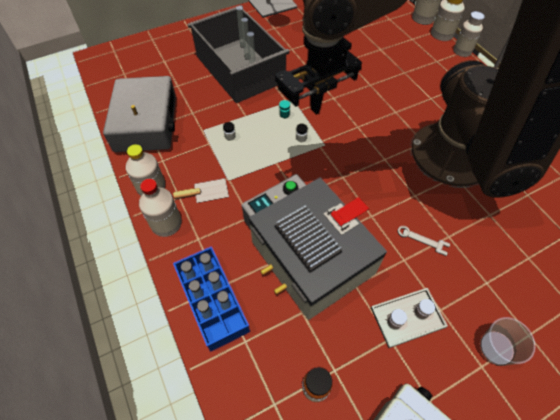

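Run:
```python
import cv2,numpy as np
a=cv2.imread("pics/a_scene.png").astype(int);b=cv2.imread("pics/N_s.png").astype(int)
d=np.abs(a-b).max(2); print((d[175:310,245:390]>40).sum()); ys,xs=np.where(d[175:310,245:390]>40); print(list(zip(xs+245,ys+175))[:20])
g=lambda n: cv2.imread(n,0)[175:310,245:390].astype(np.float32)
print(cv2.phaseCorrelate(g("pics/a_scene.png"),g("pics/N_s.png"),cv2.createHanningWindow((145,135),cv2.CV_32F)))
```

```text
227
[(np.int64(275), np.int64(175)), (np.int64(276), np.int64(175)), (np.int64(277), np.int64(175)), (np.int64(278), np.int64(175)), (np.int64(279), np.int64(175)), (np.int64(280), np.int64(175)), (np.int64(281), np.int64(175)), (np.int64(282), np.int64(175)), (np.int64(283), np.int64(175)), (np.int64(284), np.int64(175)), (np.int64(285), np.int64(175)), (np.int64(299), np.int64(175)), (np.int64(300), np.int64(175)), (np.int64(301), np.int64(175)), (np.int64(302), np.int64(175)), (np.int64(303), np.int64(175)), (np.int64(304), np.int64(175)), (np.int64(305), np.int64(175)), (np.int64(306), np.int64(175)), (np.int64(307), np.int64(175))]
((-0.019784183146683176, 0.46231300690045884), 0.8966668633355035)
```

Run:
```python
import cv2,numpy as np
A=cv2.imread("pics/a_scene.png",0).astype(np.float32);B=cv2.imread("pics/N_s.png",0).astype(np.float32)
for n,(x0,y0,x1,y1) in dict(lid=(268,195,388,315),paddle=(320,190,380,240),frontL=(355,225,405,285),sink=(275,205,345,270),bluebox=(170,245,250,350),wrench=(395,220,455,260)).items():
    print(n,cv2.phaseCorrelate(A[y0:y1,x0:x1],B[y0:y1,x0:x1],cv2.createHanningWindow((x1-x0,y1-y0),cv2.CV_32F)), (np.abs(A-B)[y0:y1,x0:x1]>30).sum())
A=cv2.imread("pics/a_side.png",0).astype(np.float32);B=cv2.imread("pics/N_d.png",0).astype(np.float32)
for n,(x0,y0,x1,y1) in dict(corner=(222,195,262,240),pod=(245,200,330,265),rear=(285,160,330,205)).items():
    print(n,cv2.phaseCorrelate(A[y0:y1,x0:x1],B[y0:y1,x0:x1],cv2.createHanningWindow((x1-x0,y1-y0),cv2.CV_32F)), (np.abs(A-B)[y0:y1,x0:x1]>30).sum())
```

```text
lid ((0.04362090230032578, -0.07601107823351327), 0.8854125849405925) 0
paddle ((-0.07686882061643985, -0.027529002889860266), 0.9190810400644939) 0
frontL ((0.03189692410539635, -0.020821473635269427), 0.9934092330932617) 0
sink ((-0.00617394542758376, -0.06206355766953209), 1.0006328555352895) 0
bluebox ((-0.03719833673426365, -0.013584598897679712), 0.9241438278445491) 0
wrench ((0.062230695178286055, -0.00019191912026528257), 0.9819893676042557) 0
corner ((0.033569684002308975, 0.5493311627066433), 0.8953478977415297) 1
pod ((-0.008145240356746797, -0.0014110865413314855), 1.0015893286393012) 0
rear ((0.49465791735848796, 0.5311745334984295), 1.0042066804862317) 0
```

Run:
```python
from cell import env
print(env.job_done(), env.state()["t"])
```

```text
the job is handed in; nothing more can be done
the job is handed in; nothing more can be done
```

The job is done and handed in at about 58 s. I opened the lid and stood the two white-capped vials (from the second and rightmost bores) upright in the tray. The two blue-capped vials are in the second and third bores. Then I shut the lid and pressed the start button until it stopped moving.

**Last checks**
- **Lid:** in the scene camera the lid and paddle match the latched start picture to under 0.1 px. Two small patches in the side view shifted about 0.5 px, which I put down to noise.
- **Latch:** I judged it from position and the press force (about 10 N, then firmly home at 26 N). I did not pull on the lid to test it.
- **Button:** it sat flush under 19 N, more than the 5 N full press, and sprang back out afterwards.
- **Vials:** both blue caps stood at seated height before the lid closed, and both white vials were upright in the tray. The standards, the turquoise look-alike and the wrench had not moved.

**What disagreed or went less well**
- **Fingertip position:** the real fingertips sit about 30 mm behind the reported TCP, not at it. My first close on the paddle gripped nothing, so I calibrated by touching the reactor rim and worked from that.
- **High forces:** that touch reached 69 N, and pushing the lid to its stop reached 44 N. Both were finger contacts and below the 120 N wrist limit. They are above the 40 N limit for the arm and gripper body, if fingers count as body.
- **Paddle slip:** the paddle slipped from the fingers near upright, so I finished opening the lid by pushing it from inside.

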